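# Tip the sprung parts tray to bring transformers to the pick-up end

## Robot

A 7-joint arm with a two-finger parallel gripper is mounted at the origin on the work surface. World frame = base frame: x ahead of the robot, y to its left, z up, the work surface at z = 0. Lengths are in m, angles in rad, forces in N, time in s.
With the tool pointing down it reaches from about 0.35 to 0.9 m from the base axis. Payload 8.1 kg.
Tool frame: the origin (TCP) lies at the very end of the fingers, on their centre line; the grasp point (between the pads) lies 19 mm behind it; z points along the fingers, y is the direction in which the jaws open and shut (so a half turn about z gives the same grasp; the last joint's range is limited). The gripper opens to 92 mm and grips with 3 to 60 N. Pads are 19 mm wide; open, the fingers measure 130 mm over their backs; the gripper's body (75 mm by 190 mm) begins 47 mm behind the grasp point.
Start: joints at [-1.389, 0.434, 0.025, 1.573, -0.012, 1.134, -0.075], TCP at [0.176, 0.6, 0.2] pointing down, gripper open.
Joint ranges: [-2.62, 2.62], [-0.44, 2.09], [-1.27, 1.32], [0.08, 2.57], [-1.32, 4.46], [0.12, 2], [-2.74, 2.74]. Speed limits (rad/s): [2.22, 2.22, 3.01, 3.01, 3.14, 3.14, 3.14].

## Interface

Orientations are given as a rotation vector (axis times angle).
In Python, from cell import observe, get_image, sign_off gives the robot as it stands.
- The arm moves only by the tool arm_command, never from a script. Its argument "deltas" is a list of rows, each an object with "xyz": the shift along the tool's x, y, z in cm, a list of three; "turn": the turn about the tool's z in degrees; "jaw": the closure in counts, from 0 (fully open) to 255 (shut). A call has 1 to 5 rows; each row is the pose to reach, as a shift and turn from the pose measured when the call began, along the tool's axes at that moment; what a row does not reach only later rows make up. A row lasts 1/12 s, in which the tool goes at most 41.7 mm and 7.16 degrees, less where a joint would pass 70% of its speed; a pose out of reach is approached as far as the arm can. A call with a gripper value outside its range is refused whole. The fingers move at their own pace and stop on an object; "force" is the grip in N (left out, the last holds). Time passes only in rows, so rows that repeat a pose let the fingers close. It gives the time, the measured TCP pose, the force and the opening at its end, in the units of the state.
- observe(): the state, without advancing time (a new reading comes with each control period).
- get_image(name): name is "scene" or "top" or "wrist"; returns a dict with "frame" (420x560x3 uint8, red, green, blue), "depth" (420x560 float32, m along the optical axis (not along the pixel's ray), 0 where there is no reading), "camera_matrix" (3x3 intrinsics, pixels), "cam_to_world" (4x4, takes a point from camera to world coordinates). Camera axes: x right, y up, looking along -z (the intrinsics and any distortion apply to the point x, -y, -z); pixel columns grow to the right and rows downward; lengths in m; the calibration is good to about 2 mm. A picture is of the moment at which its call begins.
- sign_off(): hands the job in, once; it reports no verdict.
The state is a dict: "clock": time; "joints": joint angles; "dq": joint speeds; "joint_efforts": joint torques, N m; "position": TCP position; "ee_rot": TCP orientation; "force": force on the tool from outside, world axes, zero at the start; "ft_torque": the same for the moment, N m; "width": opening from 0.0 (shut) to 1.0 (fully open).
Only numpy, scipy, OpenCV 4.12 (cv2) and the standard library are available. Lean on these libraries where they do the work, as an engineer would, in place of code of your own. Each camera call takes 0.05 s, during which the arm holds its last target.

## Task

Stand the spare transformer from the bench upright in the tipping tray, at the end away from the lip, behind the two transformers already in it. Then press the tray's lip down, slowly and without knocking, until the tray seats on its hidden stop, and keep it seated with a steady push of about 10 N (never over 20 N) for a second while all three slide to the lip end. Ease the tray back up to level under control, not letting it spring back, and let go; do not touch the two transformers that were in the tray, and leave everything else on the bench where it is.

Things in the scene. Friction and masses are not known exactly. Their poses are not given: they have to be found in the camera images.
- tray (a joint): tilt of the aluminium tipping tray, rad: 0 = level (upper rest, held by a spring), growing as the lip goes down; pushing the lip against the spring takes 2 to 5 N. Under the lip half a rubber-tipped stop screw, its height set anew each time and not measured, seats the tray between 0.32 and 0.53 rad: feel for it. The rubber gives 1 to 4 mm at the lip for 10 N. Let go, it springs back hard.
- tray_hinge (a point): point on the hinge axis, mid-width, 110 mm above the bench, 8 mm below the tray's inner floor. A stand fixed to the bench carries it (base 200 x 125 x 12 mm, side cheeks to 116 mm high). Axes turn with the tray: x along the tray to the lip, y across it (along the hinge), z out of its floor.
- tray_lip (a point): middle of the top face of the lip, a flat tab 60 mm wide and 4 mm thick that sticks out from the end wall (123 to 193 mm from the hinge), level with the inner floor; this point is 168 mm from the hinge along the tray. Axes as tray_hinge. Push here, downward, and follow its arc about the hinge.
- tray_load (a point): point on the tray's inner floor, mid-width, 85 mm from the hinge on the end away from the lip: where the spare is to stand. Axes as tray_hinge. The floor is smooth aluminium, 240 mm long (120 mm either way from the hinge), 84 mm wide; side walls 12 mm, end walls 22 mm above the floor, 3 mm thick.
- spare_mid (a point): centre of the spare transformer standing on the bench (about 60 g): black base, dark laminated core with copper winding, 36 mm (its x) by 30 mm (its y) by 34 mm high; origin half-way up, z up. Its flat winding sides, 30 mm apart along y, are good to grip, 5 to 31 mm above its underside.
- first_mid (a point): centre of one of the two transformers already in the tray, the same kind and size as the spare. They start side by side near the hinge; leave them to slide by themselves.
- second_mid (a point): centre of the other transformer already in the tray, as first_mid.
- heatsink: bystander: small finned aluminium heat sink, 45 x 30 x 28 mm, loose on the bench near the spare; origin under its centre
- capacitor: bystander: upright dark blue can capacitor, 30 mm across, 42 mm high, loose on the bench near the spare; origin under its centre
- spool: bystander: bare metal spool, 54 mm across, 44 mm high, loose beyond the tray; origin under its centre
- jar: bystander: small amber glass jar, 48 mm across, 50 mm high, loose; origin under its centre
- driver: bystander: screwdriver lying beyond the tray; origin under its middle
Mind the look-alikes: they are no part of the job. Leave any turquoise or yellow look-alike of the part that bears spare_mid alone.

How it is judged:
On the way, in this order (a step that is already met when the one before it is completed fails the run):
1. the spare stands upright in the tray, released, at the end away from the lip (its centre at least 30 mm past the hinge on that side), the tray level (angle between spare_mid's own z axis and vertical below 0.25 rad and z of spare_mid in the frame of tray_load between 0.005 and 0.035 m and y of spare_mid in the frame of tray_load between -0.045 and 0.045 m and x of spare_mid in the frame of tray_hinge below -0.03 m and contact force between the fingers and spare below 0.3 N and value of joint tray below 0.08 rad), for 0.2 s.
2. the tray is held down on its stop by its lip, still, with a push of 6 to 16 N, for at least 0.7 s (value of joint tray above 0.28 rad and contact force between the fingers and tray between 6 and 16 N and velocity of joint tray between -0.1 and 0.1 rad/s), for 0.7 s.
At the end, for the whole second after the job is handed in: all three transformers stand upright (within 0.25 rad) on the tray's floor in the lip half, each centre at least 35 mm past the hinge towards the lip, at rest; the tray is back level (within 0.04 rad) and still (angle between each of spare_mid, first_mid, second_mid's own z axis and vertical below 0.25 rad and z of spare_mid in the frame of tray_load between 0.005 and 0.035 m and y of spare_mid in the frame of tray_load between -0.045 and 0.045 m and x of each of spare_mid, first_mid, second_mid in the frame of tray_hinge above 0.035 m and linear speed of each of spare, first, second below 0.03 m/s and z of first_mid in the frame of tray_load between 0.005 and 0.035 m and y of first_mid in the frame of tray_load between -0.045 and 0.045 m and z of second_mid in the frame of tray_load between 0.005 and 0.035 m and y of second_mid in the frame of tray_load between -0.045 and 0.045 m and value of joint tray below 0.04 rad and velocity of joint tray between -0.05 and 0.05 rad/s); the robot touches nothing.
It fails at once if the robot presses on the tray with more than 20 N (contact force between any of the fingers, the arm and tray above 20 N).
It fails at once if the tray springs back or is slammed down (faster than 1.5 rad/s) (velocity of joint tray above 1.5 rad/s or velocity of joint tray below -1.5 rad/s).
It fails at once if the robot touches a transformer that was already in the tray with more than 3 N (contact force between any of the fingers, the arm and first above 3 N or contact force between any of the fingers, the arm and second above 3 N).
It fails at once if a bystander is moved by more than 20 mm (distance of any of heatsink, capacitor, spool, jar, driver from where it was at the start of the episode above 0.02 m).
It also fails if it takes over 64 s, if anything falls off the work surface, if the arm or the gripper's body presses on something with over 40 N, if the wrist force passes 120 N, or if a joint passes its speed limit or range.

## Working session

There is one attempt and no reset: what is moved stays moved. The work goes in short steps, Python scripts to look and compute and a tool call to move; the robot and the scene stay as the last step left them, time stands still between calls to the robot, and variables do not carry over. Pictures are saved under pics/ and viewed, and the job is handed in when it is done.

Besides the shell and the picture viewer there is one more tool, called after "Request:" as name(argument=value, ...) on one line, values as JSON. arm_command: Moves the arm, as the interface text tells. Its arguments: {"type":"object","properties":{"deltas":{"type":"array","items":{"type":"object","properties":{"xyz":{"type":"array","items":{"type":"number"}},"turn":{"type":"number"},"jaw":{"type":"number"}}}},"force":{"type":"number"}},"required":["deltas"]}

```bash
mkdir -p pics; ls; cat > h.py <<'E'
import numpy as np, cv2
from cell import observe, get_image, sign_off
def snap(name,tag):
    d=get_image(name); cv2.imwrite(f'pics/{tag}.png',d['frame'][:,:,::-1])
    np.savez(f'{tag}.npz',**d); return d
def pts(d):
    K=d['camera_matrix'];T=d['cam_to_world'];z=d['depth']
    v,u=np.mgrid[:z.shape[0],:z.shape[1]]
    x=(u-K[0,2])/K[0,0]*z; y=(v-K[1,2])/K[1,1]*z
    P=np.stack([x,-y,-z],-1)@T[:3,:3].T+T[:3,3]
    P[z<=0]=np.nan
    return P
E
python3 - <<'E'
from h import *
print(observe())
for n in ['scene','top','wrist']:
    d=snap(n,n+'0'); print(n,d['camera_matrix'].round(1).tolist(),d['cam_to_world'].round(3).tolist())
E
```

```text
pics
{'clock': 0.0, 'joints': array([-1.38856375,  0.43517519,  0.02499177,  1.57408362, -0.01160169,
        1.13399014, -0.07508821]), 'dq': array([-0.00029858,  0.0011419 , -0.00080246, -0.00023873,  0.00163348,
        0.00160387,  0.00021343]), 'joint_efforts': array([ 5.04567215e-04, -6.67849731e+01,  9.84667428e-01, -3.14452851e+01,
       -6.05703495e-02,  4.31247451e-02,  1.77959864e-04]), 'position': array([0.17553908, 0.5992801 , 0.19938012]), 'ee_rot': array([-4.46010345e-01, -3.10969811e+00,  2.37104557e-03]), 'force': array([-0.42129471,  0.28600452,  0.31828361]), 'ft_torque': array([ 0.01092134, -0.03040437, -0.01902997]), 'width': 0.9986673725253356}
scene [[383.9, 0.0, 277.9], [0.0, 383.9, 203.3], [0.0, 0.0, 1.0]] [[0.672, -0.589, 0.449, 0.903], [0.74, 0.523, -0.423, -0.37], [0.014, 0.616, 0.787, 0.697], [0.0, 0.0, 0.0, 1.0]]
top [[508.3, 0.0, 284.3], [0.0, 508.3, 202.3], [0.0, 0.0, 1.0]] [[0.013, 0.993, -0.118, 0.435], [-1.0, 0.013, -0.004, -0.053], [-0.003, 0.118, 0.993, 1.251], [0.0, 0.0, 0.0, 1.0]]
wrist [[334.2, 0.0, 279.4], [0.0, 334.2, 215.5], [0.0, 0.0, 1.0]] [[0.28, -0.921, -0.271, 0.103], [0.96, 0.268, 0.08, 0.621], [-0.001, -0.283, 0.959, 0.383], [0.0, 0.0, 0.0, 1.0]]
```

View pics/top0.png

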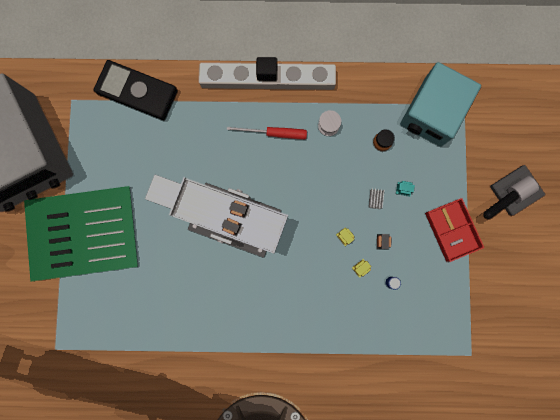

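View pics/scene0.png

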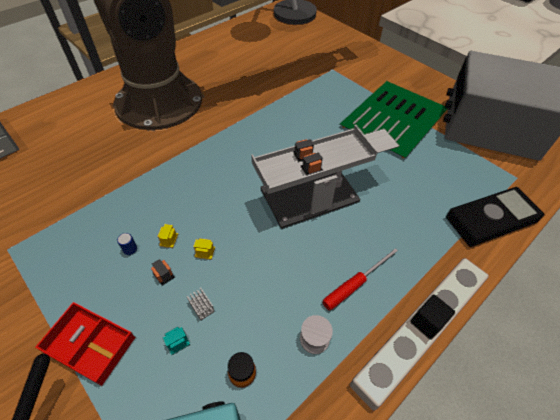

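The top view shows the tray with its lip at about (163,191) and two transformers at (238,208) and (231,227). The spare is at (384,241), the capacitor at (394,283) and the heat sink at (376,198). Next I'll measure these.

```bash
python3 - <<'E'
from h import *
d=dict(np.load('top0.npz')); P=pts(d); f=d['frame']
b=f[:,:,::-1]
a=cv2.resize(b[150:280,130:310],None,fx=4.4,fy=4.4,interpolation=cv2.INTER_CUBIC); cv2.imwrite('pics/c1.png',a)
a=cv2.resize(b[170:300,320:420],None,fx=4.5,fy=4.5,interpolation=cv2.INTER_CUBIC); cv2.imwrite('pics/c2.png',a)
Z=P[...,2]
def rect(m,n):
    q=P[m][:,:2]; r=cv2.minAreaRect((q*1000).astype(np.float32)); print(n,m.sum(),np.round(r[0],1),np.round(r[1],1),round(r[2],1),'z',np.nanmedian(P[m][:,2]).round(4),np.nanmax(P[m][:,2]).round(4))
def roi(u0,u1,v0,v1,zl,zh):
    m=np.zeros(Z.shape,bool); m[v0:v1,u0:u1]=1; return m&(Z>zl)&(Z<zh)
rect(roi(370,400,228,255,0.015,0.06),'spare')
rect(roi(370,400,228,255,0.028,0.06),'sparetop')
rect(roi(382,408,270,296,0.03,0.06),'cap')
rect(roi(364,388,184,212,0.015,0.06),'hs')
rect(roi(334,356,224,248,0.015,0.06),'y1')
rect(roi(350,375,256,280,0.015,0.06),'y2')
rect(roi(220,255,190,240,0.14,0.19),'inT')
rect(roi(140,310,160,270,0.105,0.17),'trayall')
rect(roi(140,310,160,270,0.11,0.124),'floor+lip')
for (u,v) in [(163,191),(155,190),(170,193),(200,205),(265,230),(280,234),(384,241),(320,200)]: print(u,v,P[v,u].round(4))
E
```

```text
spare 182 [ 490.6 -289.1] [30.1 35.6] 82.1 z 0.0324 0.0394
sparetop 158 [ 490.6 -289.6] [29.4 35. ] 84.2 z 0.0329 0.0394
cap 133 [ 391.8 -308.8] [28.2 28.6] 2.6 z 0.0413 0.0469
hs 160 [ 594.9 -271.9] [31.  45.1] 82.7 z 0.0253 0.0343
y1 176 [ 501.7 -197. ] [35.7 29.9] 39.2 z 0.0326 0.0414
y2 183 [ 425.6 -236.5] [30.4 36.2] 37.6 z 0.0328 0.0406
inT 413 [533.6  60.1] [36.2 72.6] 68.2 z 0.1506 0.1584
trayall 5482 [550.8 107.6] [316.3 125.8] 70.6 z 0.1182 0.1584
floor+lip 4510 [550.8 107.7] [316.2 125.8] 70.6 z 0.1176 0.1239
163 191 [0.5926 0.2252 0.1179]
155 190 [0.5943 0.2425 0.1208]
170 193 [0.5878 0.2083 0.1217]
200 205 [0.5622 0.1412 0.1155]
265 230 [ 0.5079 -0.006   0.1148]
280 234 [ 0.498  -0.0399  0.1403]
384 241 [ 0.4905 -0.2872  0.0341]
320 200 [ 5.914e-01 -1.362e-01  1.000e-04]
```

View pics/c1.png

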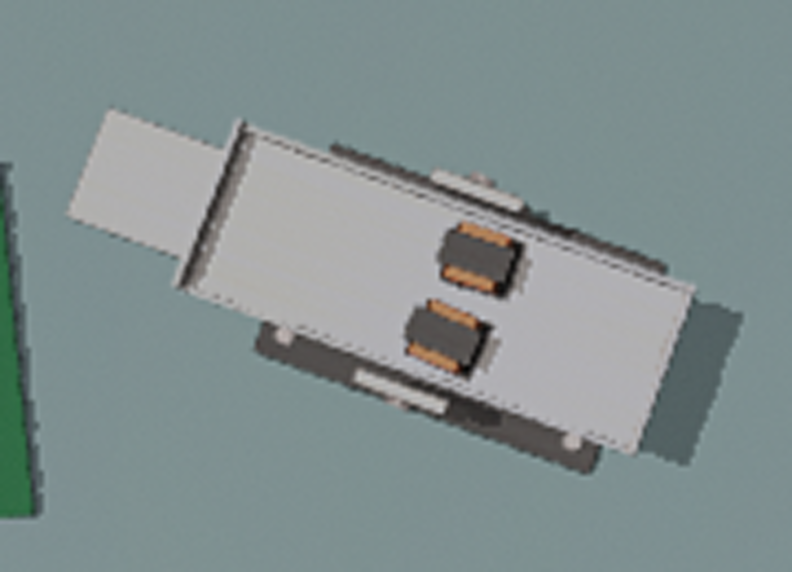

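View pics/c2.png

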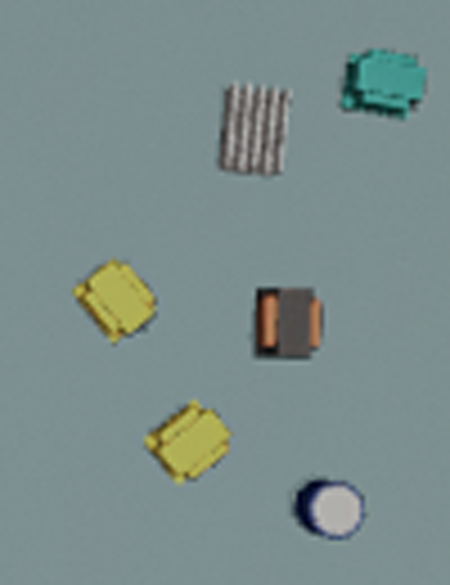

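```bash
cat >> h.py <<'E'
from scipy.spatial.transform import Rotation as R
def jawang(s=None):
    s=s or observe(); y=R.from_rotvec(s['ee_rot']).as_matrix()[:,1]; return np.degrees(np.arctan2(y[1],y[0]))
def go(p,jaw=None,s=None,frm=None,rot=None):
    """delta in tool cm and turn deg to reach p with jaw angle (mod 180)"""
    s=s or observe(); M=R.from_rotvec(s['ee_rot']).as_matrix()
    c=s['position']; d=M.T@(np.array(p)-c)*100
    t=0
    if jaw is not None:
        t=-((jaw-jawang(s)+90)%180-90)
    print('d',d.round(2).tolist(),'turn',round(t,2)); return d,t
def st():
    s=observe(); print('t',round(s['clock'],2),'p',s['position'].round(4),'jaw',round(jawang(s),2),'F',s['force'].round(2),'w',round(s['width'],3),'j',s['joints'].round(2)); 
    return s
E
python3 - <<'E'
from h import *
s=st()
M=R.from_rotvec(s['ee_rot']).as_matrix();print(M.round(3))
go([0.42,0.25,0.25],90); go([0.49,-0.289,0.16],90)
# spare orientation
d=dict(np.load('top0.npz')); P=pts(d); Z=P[...,2]; f=d['frame'].astype(int)
sl=(slice(225,258),slice(366,404))
cop=(f[...,0]>120)&(f[...,0]-f[...,2]>40)&(Z>0.01)
print(cop[sl].astype(int).sum())
q=P[sl][cop[sl]]; print(q.mean(0))
for side in (0,1):
    k=q[(q[:,1]>-0.29)==side]; 
    if len(k)>4: v=cv2.fitLine((k[:,:2]*1000).astype(np.float32),cv2.DIST_L2,0,0.01,0.01).ravel(); print(side,len(k),k.mean(0).round(4),np.degrees(np.arctan2(v[1],v[0])))
dark=(f.max(2)<110)&(Z>0.029); k=P[sl][dark[sl]]
print('core',len(k),k.mean(0),cv2.minAreaRect((k[:,:2]*1000).astype(np.float32)))
# per-height in tray
m=np.zeros(Z.shape,bool); m[185:245,215:260]=1; m&=(Z>0.14)
n,l,stt,c=cv2.connectedComponentsWithStats(m.astype(np.uint8))
for i in range(1,n):
    k=P[l==i]; 
    if len(k)>20: print('T',len(k),cv2.minAreaRect((k[:,:2]*1000).astype(np.float32)),k[:,2].max())
E
```

```text
t 0.15 p [0.1755 0.5994 0.1995] jaw 73.68 F [-0.59  0.38 -0.69] w 0.998 j [-1.39  0.44  0.02  1.57 -0.01  1.13 -0.08]
[[-0.96   0.281 -0.   ]
 [ 0.281  0.96  -0.001]
 [-0.    -0.001 -1.   ]]
d [-33.28, -26.67, -5.01] turn -16.32
d [-55.15, -76.42, 4.05] turn -16.32
46
[ 0.49065766 -0.28778922  0.03063217]
0 20 [ 0.4896 -0.301   0.0307] -0.05264777
1 26 [ 0.4914 -0.2777  0.0305] -3.2689517
core 107 [ 0.49079613 -0.28964931  0.03390198] ((490.619384765625, -292.57330322265625), (24.52960205078125, 33.77544403076172), 89.43717193603516)
T 206 ((553.2332153320312, 52.56310272216797), (36.27505874633789, 29.642770767211914), 71.39840698242188) 0.15836900352720273
T 207 ((513.6264038085938, 68.20768737792969), (35.9481086730957, 29.605815887451172), 67.87919616699219) 0.15671337039554167
```

Request:
arm_command(deltas=[{"xyz": [-3.2,-2.6,-0.5]},{"xyz": [-6.4,-5.2,-1]},{"xyz": [-9.6,-7.8,-1.5]},{"xyz": [-12.8,-10.4,-2]},{"xyz": [-16,-13,-2.5]}])

```text
schema error: expected keys xyz, turn, jaw
```

Request:
arm_command(deltas=[{"xyz": [-3.2,-2.6,-0.5]},{"xyz": [-6.4,-5.2,-1]},{"xyz": [-9.6,-7.8,-1.5]},{"xyz": [-12.8,-10.4,-2]},{"xyz": [-16,-13,-2.5]}])

```text
schema error: expected keys xyz, turn, jaw
```

```bash
python3 -c "
from h import *
st(); go([0.4906,-0.289,0.16],88)"
```

```text
t 0.15 p [0.1755 0.5994 0.1995] jaw 73.68 F [-0.59  0.38 -0.69] w 0.998 j [-1.39  0.44  0.02  1.57 -0.01  1.13 -0.08]
d [-55.2, -76.4, 4.05] turn -14.32
```

Request:
arm_command(deltas=[{"xyz": [-3.2,-2.6,-0.5],"turn": 0,"jaw": 0},{"xyz": [-6.4,-5.2,-1],"turn": 0,"jaw": 0},{"xyz": [-9.6,-7.8,-1.5],"turn": 0,"jaw": 0},{"xyz": [-12.8,-10.4,-2],"turn": 0,"jaw": 0},{"xyz": [-16,-13,-2.5],"turn": 0,"jaw": 0}])

```text
clock: 0.57
position: [0.2932, 0.4278, 0.2247]
ee_rot: [-0.446, -3.11, 0.002]
force: [1.0, 0.9, 0.3]
width: 1.0
```

Request:
arm_command(deltas=[{"xyz": [-3.2,-2.6,-0.5],"turn": 0,"jaw": 0},{"xyz": [-6.4,-5.2,-1],"turn": 0,"jaw": 0},{"xyz": [-9.6,-7.8,-1.5],"turn": 0,"jaw": 0},{"xyz": [-12.8,-10.4,-2],"turn": 0,"jaw": 0},{"xyz": [-16,-13,-2.5],"turn": 0,"jaw": 0}])

```text
clock: 0.98
position: [0.4102, 0.2572, 0.25]
ee_rot: [-0.445, -3.11, 0.002]
force: [0.9, 0.1, 0.5]
width: 1.001
```

```bash
python3 -c "
from h import *
st(); go([0.4906,-0.289,0.16],88)"
```

```text
t 0.98 p [0.4102 0.2572 0.25  ] jaw 73.69 F [0.89 0.11 0.55] w 1.001 j [-0.85  0.16  0.21  1.84 -0.03  1.15  0.66]
d [-23.06, -50.15, 9.07] turn -14.31
```

Request:
arm_command(deltas=[{"xyz": [-1.7,-3.7,0.4],"turn": 0,"jaw": 0},{"xyz": [-3.4,-7.4,0.8],"turn": 0,"jaw": 0},{"xyz": [-5.1,-11.1,1.2],"turn": 0,"jaw": 0},{"xyz": [-6.8,-14.8,1.6],"turn": 0,"jaw": 0},{"xyz": [-8.5,-18.5,2],"turn": 0,"jaw": 0}])

```text
clock: 1.4
position: [0.4395, 0.0537, 0.2302]
ee_rot: [-0.445, -3.11, 0.002]
force: [1.6, 0.5, 0.8]
width: 0.999
```

Request:
arm_command(deltas=[{"xyz": [-1.7,-3.7,0.5],"turn": 0,"jaw": 0},{"xyz": [-3.4,-7.4,1],"turn": 0,"jaw": 0},{"xyz": [-5.1,-11.1,1.5],"turn": 0,"jaw": 0},{"xyz": [-6.8,-14.8,2],"turn": 0,"jaw": 0},{"xyz": [-8.5,-18.5,2.5],"turn": 0,"jaw": 0}])

```text
clock: 1.82
position: [0.4689, -0.1497, 0.2052]
ee_rot: [0.445, 3.11, -0.001]
force: [1.4, 0.3, 0.0]
width: 1.001
```

```bash
python3 -c "
from h import *
st(); go([0.4906,-0.289,0.16],88)"
```

```text
t 1.82 p [ 0.4689 -0.1497  0.2052] jaw 73.72 F [1.44 0.32 0.03] w 1.001 j [-0.24  0.22  0.54  1.91 -0.13  1.04  1.64]
d [-5.99, -12.76, 4.54] turn -14.28
```

Request:
arm_command(deltas=[{"xyz": [-1.5,-3.2,1.1],"turn": -4,"jaw": 60},{"xyz": [-3,-6.4,2.2],"turn": -8,"jaw": 60},{"xyz": [-4.5,-9.6,3.3],"turn": -12,"jaw": 60},{"xyz": [-6,-12.8,4.5],"turn": -14.3,"jaw": 60},{"xyz": [-6,-12.8,4.5],"turn": -14.3,"jaw": 60}])

```text
clock: 2.23
position: [0.4884, -0.2969, 0.1583]
ee_rot: [-0.062, -3.138, 0.007]
force: [-0.4, -0.2, 0.4]
width: 0.77
```

```bash
python3 -c "
from h import *
st(); go([0.4906,-0.289,0.01],88); snap('wrist','w1'); snap('top','t1')"
```

```text
t 2.23 p [ 0.4884 -0.2969  0.1583] jaw 87.74 F [-0.39 -0.2   0.44] w 0.77 j [ 0.08  0.41  0.51  1.79 -0.23  1.    2.21]
d [-0.22, 0.87, 14.83] turn -0.26
```

View pics/w1.png

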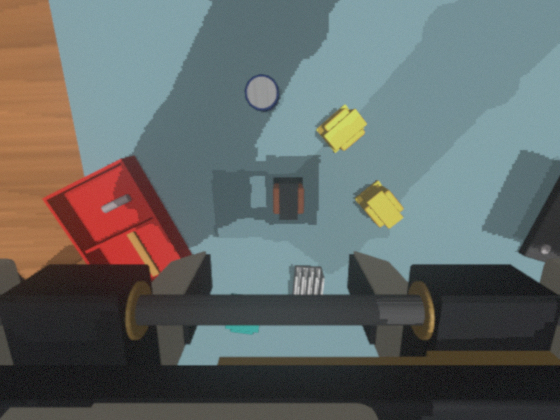

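The wrist view shows the spare at about (288,198), with copper sides left and right. It is nearly square to the jaws, and the finger lanes are free. I'll measure it again from this view.

```bash
python3 - <<'E'
from h import *
d=dict(np.load('w1.npz')); P=pts(d); Z=P[...,2]; 
m=np.zeros(Z.shape,bool); m[165:235,262:315]=1
for lo in (0.012,0.028):
    k=P[m&(Z>lo)&(Z<0.06)]; r=cv2.minAreaRect((k[:,:2]*1000).astype(np.float32)); print(len(k),r,k[:,2].max(),np.percentile(k[:,2],90))
print(P[210,330],P[150,220])
E
```

```text
1105 ((489.39239501953125, -288.850341796875), (29.18421745300293, 36.077239990234375), 88.44007873535156) 0.035323870756364006 0.034214352110270206
1018 ((489.352294921875, -288.6981506347656), (29.174724578857422, 35.932159423828125), 87.66395568847656) 0.035323870756364006 0.03424540568471031
[ 0.50897079 -0.24409874 -0.00078753] [ 4.41746989e-01 -3.55516949e-01 -2.95670338e-04]
```

Request:
arm_command(deltas=[{"xyz": [-0.14,0.88,3.5],"turn": 0,"jaw": 60},{"xyz": [-0.14,0.88,7],"turn": 0,"jaw": 60},{"xyz": [-0.14,0.88,10],"turn": 0,"jaw": 60},{"xyz": [-0.14,0.88,11.8],"turn": 0,"jaw": 60},{"xyz": [-0.14,0.88,12],"turn": 0,"jaw": 60}])

```text
clock: 2.75
position: [0.4894, -0.279, 0.0364]
ee_rot: [-0.057, -3.134, -0.003]
force: [-0.1, 0.0, -0.3]
width: 0.763
```

```bash
python3 -c "
from h import *
st(); go([0.4898,-0.289,0.008],88)"
```

```text
t 2.75 p [ 0.4894 -0.279   0.0364] jaw 87.92 F [-0.12  0.03 -0.26] w 0.763 j [ 0.12  0.56  0.43  1.92 -0.33  0.75  2.27]
d [-0.1, -1.0, 2.84] turn -0.08
```

Request:
arm_command(deltas=[{"xyz": [-0.1,-1,0.5],"turn": 0,"jaw": 60},{"xyz": [-0.1,-1,1.5],"turn": 0,"jaw": 60},{"xyz": [-0.1,-1,2.5],"turn": 0,"jaw": 60},{"xyz": [-0.1,-1,2.85],"turn": 0,"jaw": 60},{"xyz": [-0.1,-1,2.85],"turn": 0,"jaw": 60}])

```text
clock: 3.17
position: [0.4895, -0.2886, 0.0073]
ee_rot: [-0.057, -3.134, -0.004]
force: [-0.5, 0.9, -0.2]
width: 0.764
```

```bash
python3 -c "
from h import *
st(); go([0.4898,-0.289,0.008],88)"
```

```text
t 3.17 p [ 0.4895 -0.2886  0.0073] jaw 87.92 F [-0.46  0.87 -0.22] w 0.764 j [ 0.15  0.6   0.41  1.92 -0.36  0.7   2.31]
d [-0.03, -0.04, -0.07] turn -0.08
```

Request:
arm_command(deltas=[{"xyz": [0,0,0],"turn": 0,"jaw": 215},{"xyz": [0,0,0],"turn": 0,"jaw": 215},{"xyz": [0,0,0],"turn": 0,"jaw": 215},{"xyz": [0,0,0],"turn": 0,"jaw": 215},{"xyz": [0,0,0],"turn": 0,"jaw": 215}], force=10)

```text
clock: 3.58
position: [0.4897, -0.2887, 0.0076]
ee_rot: [-0.057, -3.134, -0.004]
force: [0.1, 1.2, -0.2]
width: 0.451
```

Request:
arm_command(deltas=[{"xyz": [0,0,0],"turn": 0,"jaw": 215},{"xyz": [0,0,0],"turn": 0,"jaw": 215},{"xyz": [0,0,0],"turn": 0,"jaw": 215}])

```text
clock: 3.83
position: [0.4902, -0.2897, 0.0081]
ee_rot: [-0.057, -3.135, -0.002]
force: [-1.2, -4.2, 9.7]
width: 0.238
```

```bash
python3 -c "
from h import *
st();go([0.48,-0.2,0.22],-19.3)"
```

```text
t 3.83 p [ 0.4902 -0.2897  0.0081] jaw 87.9 F [-1.19 -4.24  9.68] w 0.238 j [ 0.15  0.6   0.41  1.92 -0.36  0.69  2.31]
d [1.47, 8.95, -21.17] turn -72.8
```

```bash
python3 -c "
from h import *
st(); snap('wrist','w2'); snap('top','t2'); d=snap('scene','s2')
b=cv2.imread('pics/s2.png')[190:330,90:260]; cv2.imwrite('pics/s2c.png',cv2.resize(b,None,fx=4,fy=4,interpolation=cv2.INTER_CUBIC))"
```

```text
t 3.83 p [ 0.4902 -0.2897  0.0081] jaw 87.9 F [-1.19 -4.24  9.68] w 0.238 j [ 0.15  0.6   0.41  1.92 -0.36  0.69  2.31]
```

View pics/w2.png

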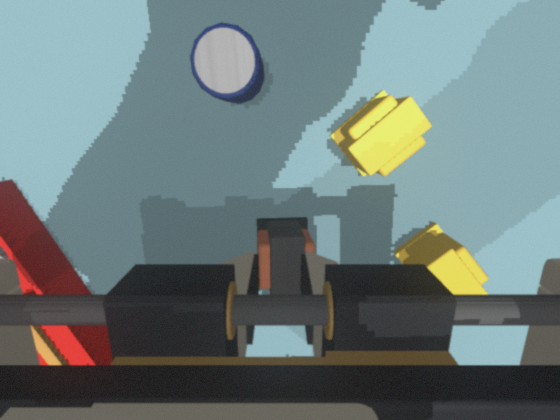

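View pics/s2c.png

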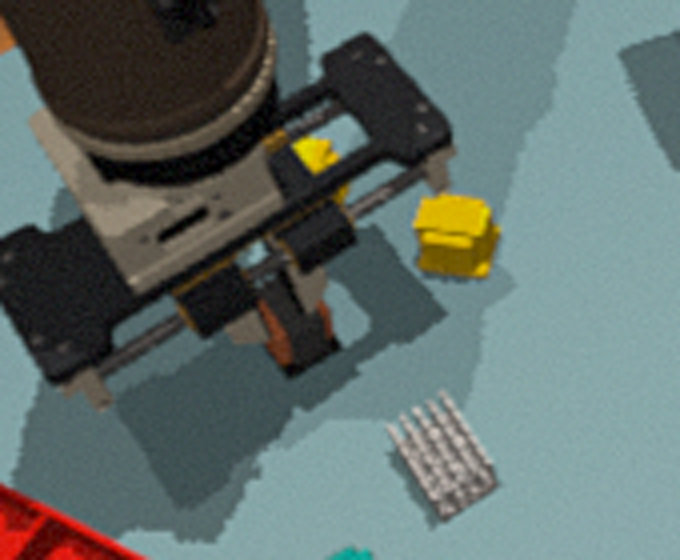

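Request:
arm_command(deltas=[{"xyz": [0,0,0],"turn": 0,"jaw": 215},{"xyz": [0,0,0],"turn": 0,"jaw": 215},{"xyz": [0,0,0],"turn": 0,"jaw": 215}])

```text
clock: 4.23
position: [0.4908, -0.2919, 0.0092]
ee_rot: [-0.06, -3.137, 0.002]
force: [-1.1, -1.8, 4.9]
width: 0.16
```

```bash
python3 - <<'E'
from h import *
st()
d=snap('top','t2b'); P=pts(d)
b=cv2.imread('pics/t2b.png')[190:300,330:440]; cv2.imwrite('pics/t2c.png',cv2.resize(b,None,fx=5,fy=5,interpolation=cv2.INTER_CUBIC))
d=dict(np.load('w2.npz')); P=pts(d); Z=P[...,2]
for v in (215,220,225,230,240,250,260,270,280):
    print(v,[(u,)+tuple((P[v,u]*1000).round(0).astype(int)) for u in range(245,330,8) if np.isfinite(P[v,u,0])])
E
```

```text
t 4.23 p [ 0.4908 -0.2919  0.0092] jaw 87.83 F [-1.1  -1.78  4.89] w 0.16 j [ 0.15  0.6   0.41  1.92 -0.36  0.69  2.31]
215 [(245, np.int64(470), np.int64(-309), np.int64(-1)), (253, np.int64(470), np.int64(-304), np.int64(-1)), (261, np.int64(470), np.int64(-300), np.int64(0)), (269, np.int64(471), np.int64(-295), np.int64(-1)), (277, np.int64(470), np.int64(-290), np.int64(0)), (285, np.int64(470), np.int64(-285), np.int64(0)), (293, np.int64(471), np.int64(-280), np.int64(1)), (301, np.int64(471), np.int64(-276), np.int64(-1)), (309, np.int64(471), np.int64(-271), np.int64(0)), (317, np.int64(471), np.int64(-266), np.int64(1)), (325, np.int64(471), np.int64(-261), np.int64(0))]
220 [(245, np.int64(473), np.int64(-309), np.int64(-1)), (253, np.int64(473), np.int64(-305), np.int64(-2)), (261, np.int64(471), np.int64(-299), np.int64(6)), (269, np.int64(471), np.int64(-295), np.int64(6)), (277, np.int64(472), np.int64(-290), np.int64(6)), (285, np.int64(472), np.int64(-285), np.int64(6)), (293, np.int64(472), np.int64(-281), np.int64(7)), (301, np.int64(472), np.int64(-276), np.int64(
[... 3493 characters left out ...]
), np.int64(57)), (317, np.int64(480), np.int64(-272), np.int64(57)), (325, np.int64(457), np.int64(-275), np.int64(105))]
280 [(245, np.int64(479), np.int64(-303), np.int64(66)), (253, np.int64(481), np.int64(-300), np.int64(64)), (261, np.int64(496), np.int64(-299), np.int64(32)), (269, np.int64(496), np.int64(-295), np.int64(33)), (277, np.int64(495), np.int64(-291), np.int64(35)), (285, np.int64(496), np.int64(-287), np.int64(34)), (293, np.int64(496), np.int64(-282), np.int64(34)), (301, np.int64(493), np.int64(-279), np.int64(41)), (309, np.int64(482), np.int64(-276), np.int64(63)), (317, np.int64(481), np.int64(-273), np.int64(64)), (325, np.int64(460), np.int64(-275), np.int64(105))]
```

View pics/t2c.png

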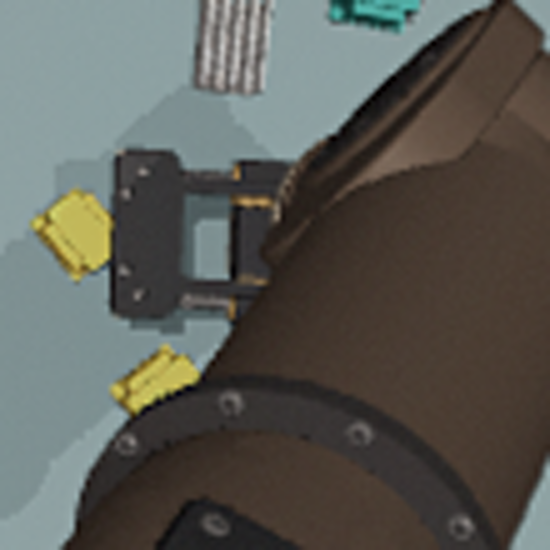

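```bash
python3 - <<'E'
from h import *
d=snap('wrist','w3'); b=cv2.imread('pics/w3.png')[190:350,200:370]; cv2.imwrite('pics/w3c.png',cv2.resize(b,None,fx=3.7,fy=3.7,interpolation=cv2.INTER_CUBIC))
d=snap('scene','s3'); b=cv2.imread('pics/s3.png')[230:300,120:200]; cv2.imwrite('pics/s3c.png',cv2.resize(b,None,fx=8,fy=8,interpolation=cv2.INTER_CUBIC))
E
```

```text
(no output)
```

View pics/w3c.png

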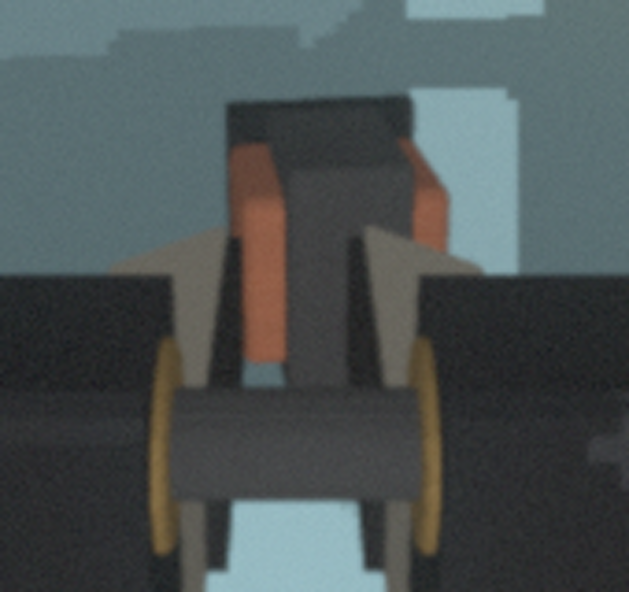

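View pics/s3c.png

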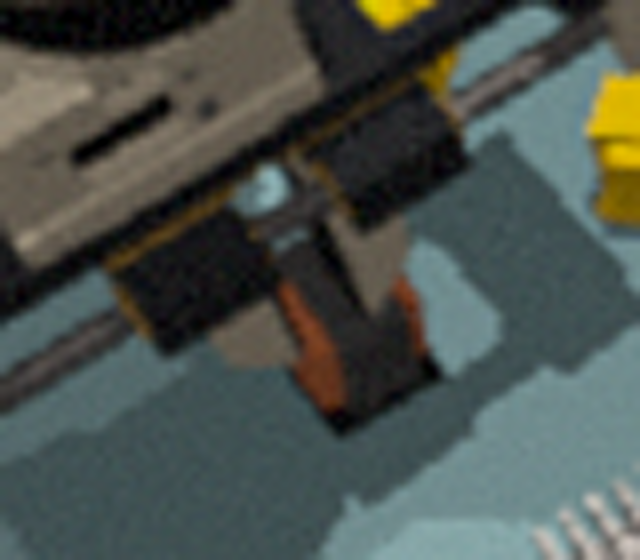

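```bash
python3 - <<'E'
from h import *
for tag in ('wrist0','w1','w3'):
    d=dict(np.load(tag+'.npz')); P=pts(d); C=(P-d['cam_to_world'][:3,3])
    dist=d['depth']; m=(dist<0.19)&(dist>0.0); 
    z=P[...,2][m]; print(tag,'cam',d['cam_to_world'][:3,3].round(4),'minz',np.percentile(z,[0,0.1,0.5,1,5,20]).round(4))
    v,u=np.where(m&(P[...,2]<np.percentile(z,0.5))); print(list(zip(u[:10],v[:10])),P[v[:6],u[:6]].round(3).tolist())
d=dict(np.load('w3.npz'));P=pts(d)
for u in (240,255,262,300,305,310,325):
    print(u,[(v,)+tuple((P[v,u]*1000).round(0).tolist()) for v in range(236,300,6)])
E
python3 - <<'E'
import cv2;b=cv2.imread('pics/wrist0.png');cv2.imwrite('pics/w0v.png',b)
E
```

```text
wrist0 cam [0.1025 0.6213 0.3834] minz [0.2246 0.2268 0.2312 0.2356 0.262  0.3059]
[(np.int64(182), np.int64(251)), (np.int64(183), np.int64(251)), (np.int64(184), np.int64(251)), (np.int64(375), np.int64(251)), (np.int64(376), np.int64(251)), (np.int64(377), np.int64(251)), (np.int64(179), np.int64(252)), (np.int64(180), np.int64(252)), (np.int64(181), np.int64(252)), (np.int64(182), np.int64(252))] [[0.151, 0.556, 0.226], [0.152, 0.556, 0.226], [0.152, 0.556, 0.226], [0.179, 0.65, 0.225], [0.178, 0.65, 0.227], [0.179, 0.651, 0.225]]
w1 cam [ 0.4129 -0.2928  0.3425] minz [0.1834 0.1861 0.1913 0.1961 0.2254 0.2655]
[(np.int64(203), np.int64(251)), (np.int64(204), np.int64(251)), (np.int64(205), np.int64(251)), (np.int64(354), np.int64(251)), (np.int64(355), np.int64(251)), (np.int64(356), np.int64(251)), (np.int64(200), np.int64(252)), (np.int64(201), np.int64(252)), (np.int64(202), np.int64(252)), (np.int64(203), np.int64(252))] [[0.476, -0.335, 0.184], [0.476, -0.334, 0.186], [0.476, -0.334, 0.185], [0.48, -0.258, 0.183], [0.48, -0.257, 0.184], [0.479, -0.257, 0.185]]
w3 cam [ 0.41
[... 2026 characters left out ...]
81.0, 70.0), (290, 481.0, -281.0, 75.0), (296, 460.0, -284.0, 116.0)]
310 [(236, 473.0, -275.0, 34.0), (242, 476.0, -275.0, 35.0), (248, 479.0, -275.0, 35.0), (254, 483.0, -275.0, 33.0), (260, 481.0, -276.0, 47.0), (266, 481.0, -277.0, 53.0), (272, 481.0, -278.0, 59.0), (278, 480.0, -278.0, 66.0), (284, 480.0, -279.0, 71.0), (290, 462.0, -282.0, 108.0), (296, 460.0, -282.0, 115.0)]
325 [(236, 486.0, -263.0, 0.0), (242, 489.0, -263.0, 1.0), (248, 494.0, -263.0, -1.0), (254, 498.0, -263.0, 0.0), (260, 481.0, -269.0, 47.0), (266, 455.0, -277.0, 109.0), (272, 455.0, -278.0, 112.0), (278, 456.0, -278.0, 114.0), (284, 456.0, -279.0, 118.0), (290, 456.0, -279.0, 121.0), (296, 455.0, -279.0, 124.0)]
```

View pics/w0v.png

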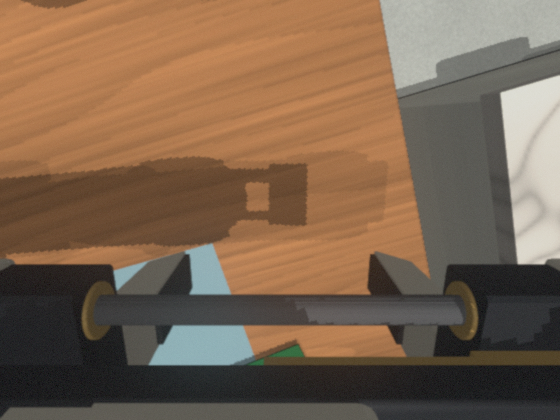

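The fingers closed to 15 mm, yet the spare still stands 30 mm wide. The wrist depth image puts the visible fingertips about 26 mm above the reported TCP, on top of the spare. So the fingers sit higher than the state says. I'll back off, open and measure this.

Request:
arm_command(deltas=[{"xyz": [0,0,-1],"turn": 0,"jaw": 215},{"xyz": [0,0,-3],"turn": 0,"jaw": 150},{"xyz": [0,0,-4],"turn": 0,"jaw": 80},{"xyz": [0,0,-4],"turn": 0,"jaw": 80},{"xyz": [0,0,-4],"turn": 0,"jaw": 80}])

```text
clock: 4.8
position: [0.4913, -0.2915, 0.0496]
ee_rot: [-0.059, -3.138, 0.002]
force: [-0.5, -0.1, 0.3]
width: 0.401
```

```bash
python3 - <<'E'
from h import *
s=st(); d=snap('wrist','w4'); P=pts(d); Z=P[...,2]
fr=d['frame']
# spare
m=np.zeros(Z.shape,bool); m[150:285,230:345]=1
k=P[m&(Z>0.028)&(Z<0.04)]; k=k[(abs(k[:,0]-.49)<.04)&(abs(k[:,1]+.289)<.04)]
print(len(k),cv2.minAreaRect((k[:,:2]*1000).astype(np.float32)))
# fingertips: near points
T=np.linalg.inv(d['cam_to_world'])
F=P[(d['depth']>0.05)&(d['depth']<0.14)&(Z<s['position'][2]+0.06)]
print('finger minz',np.percentile(F[:,2],[0,.5,2]).round(4),'tcp',s['position'])
for dz in (0,0.026):
  for dy in (-.0315,.0315):
    p=s['position']+[-.0095,dy,dz]; c=T[:3,:3]@p+T[:3,3]; K=d['camera_matrix']; print(dz,dy,'proj',(K[0,0]*c[0]/-c[2]+K[0,2]).round(1),(K[1,1]*-c[1]/-c[2]+K[1,2]).round(1))
E
```

```text
t 4.8 p [ 0.4913 -0.2915  0.0496] jaw 87.86 F [-0.49 -0.05  0.33] w 0.401 j [ 0.13  0.55  0.45  1.89 -0.32  0.77  2.28]
2197 ((489.1151428222656, -288.1632385253906), (29.749065399169922, 36.0194091796875), 87.11579895019531)
finger minz [0.1069 0.1069 0.1069] tcp [ 0.49134641 -0.2915116   0.04960703]
0 -0.0315 proj 224.3 237.6
0 0.0315 proj 332.1 234.0
0.026 -0.0315 proj 216.2 255.1
0.026 0.0315 proj 339.7 251.0
```

View pics/w4.png

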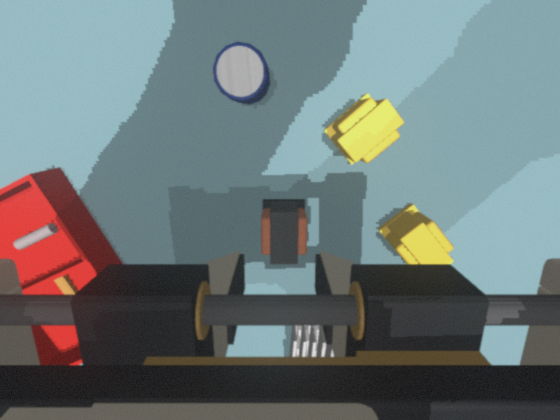

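The spare is still upright at (285,230). The visible fingertips, at image row about 252, match a 26 mm offset. I'll re-centre and go down with that correction.

```bash
python3 - <<'E'
from h import *
s=st(); go([0.4893,-0.2883,-0.0175],87.5)
E
```

```text
t 4.85 p [ 0.4909 -0.2913  0.049 ] jaw 87.86 F [-0.6  -0.67 -0.12] w 0.44 j [ 0.13  0.55  0.44  1.89 -0.32  0.77  2.28]
d [0.15, 0.3, 6.65] turn 0.36
```

Request:
arm_command(deltas=[{"xyz": [0.15,0.3,0],"turn": 0,"jaw": 80},{"xyz": [0.15,0.3,0],"turn": 0,"jaw": 80},{"xyz": [0.15,0.3,1.5],"turn": 0,"jaw": 80},{"xyz": [0.15,0.3,3],"turn": 0,"jaw": 80},{"xyz": [0.15,0.3,4],"turn": 0,"jaw": 80}])

```text
clock: 5.27
position: [0.4886, -0.2875, 0.0074]
ee_rot: [-0.058, -3.136, 0.0]
force: [0.4, 0.2, -0.0]
width: 0.685
```

```bash
python3 - <<'E'
from h import *
s=st(); go([0.4893,-0.2883,-0.0175],87.5); d=snap('wrist','w5')
E
```

```text
t 5.27 p [ 0.4886 -0.2875  0.0074] jaw 87.88 F [ 0.36  0.19 -0.05] w 0.685 j [ 0.15  0.6   0.41  1.93 -0.36  0.69  2.31]
d [-0.08, -0.07, 2.49] turn 0.38
```

View pics/w5.png

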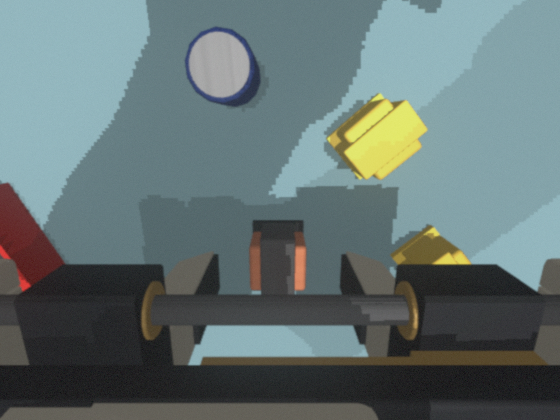

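Request:
arm_command(deltas=[{"xyz": [-0.05,-0.07,0.8],"turn": 0,"jaw": 80},{"xyz": [-0.05,-0.07,1.6],"turn": 0,"jaw": 80},{"xyz": [-0.05,-0.07,2.2],"turn": 0,"jaw": 80},{"xyz": [-0.05,-0.07,2.4],"turn": 0,"jaw": 80},{"xyz": [-0.05,-0.07,2.4],"turn": 0,"jaw": 80}])

```text
clock: 5.73
position: [0.4877, -0.2877, -0.0186]
ee_rot: [-0.058, -3.133, -0.001]
force: [-0.2, -0.5, 0.4]
width: 0.687
```

Request:
arm_command(deltas=[{"xyz": [0,0,0],"turn": 0,"jaw": 215},{"xyz": [0,0,0],"turn": 0,"jaw": 215},{"xyz": [0,0,0],"turn": 0,"jaw": 215},{"xyz": [0,0,0],"turn": 0,"jaw": 215},{"xyz": [0,0,0],"turn": 0,"jaw": 215}], force=10)

```text
clock: 6.15
position: [0.4879, -0.2878, -0.0183]
ee_rot: [-0.058, -3.133, -0.001]
force: [0.7, -0.3, -0.7]
width: 0.377
```

Request:
arm_command(deltas=[{"xyz": [0,0,0],"turn": 0,"jaw": 215},{"xyz": [0,0,0],"turn": 0,"jaw": 215},{"xyz": [0,0,0],"turn": 0,"jaw": 215}])

```text
clock: 6.4
position: [0.4879, -0.2878, -0.0182]
ee_rot: [-0.058, -3.133, -0.001]
force: [-0.2, 0.5, 0.3]
width: 0.33
```

```bash
python3 - <<'E'
from h import *
s=st(); d=snap('wrist','w6')
E
```

```text
t 6.4 p [ 0.4879 -0.2878 -0.0182] jaw 87.88 F [-0.16  0.53  0.29] w 0.33 j [ 0.17  0.64  0.39  1.94 -0.38  0.64  2.33]
```

View pics/w6.png

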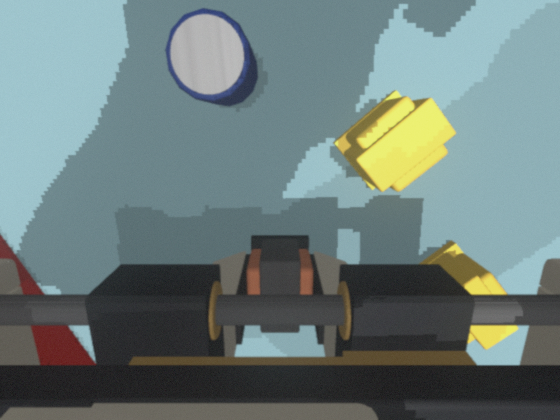

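The spare is gripped at 30.4 mm opening. I'll lift it and then refine the tray pose.

Request:
arm_command(deltas=[{"xyz": [0,0,-2],"turn": 0,"jaw": 215},{"xyz": [0,0,-6],"turn": 0,"jaw": 215},{"xyz": [0,0,-10],"turn": 0,"jaw": 215},{"xyz": [0,0,-14],"turn": 0,"jaw": 215},{"xyz": [0,0,-18],"turn": 0,"jaw": 215}])

```text
clock: 6.87
position: [0.4887, -0.2878, 0.1636]
ee_rot: [-0.059, -3.133, -0.001]
force: [0.5, -0.5, -0.1]
width: 0.327
```

```bash
python3 - <<'E'
from h import *
s=st(); go([0.49,-0.2,0.18],-19.3)
d=dict(np.load('top0.npz')); P=pts(d); Z=P[...,2]; f=d['frame'].astype(int)
m=(Z>0.113)&(Z<0.165); m[:150]=0;m[280:]=0;m[:,:130]=0;m[:,310:]=0
e=np.array([np.cos(np.radians(70.8)),np.sin(np.radians(70.8))]); n=np.array([-e[1],e[0]])
k=P[m]; c=np.array([.5393,.0746]); a=(k[:,:2]-c)@e*1000; b=(k[:,:2]-c)@n*1000
print('along',np.percentile(a,[0,.2,99.8,100]).round(1))
for lo in range(-120,200,20):
    w=(a>lo)&(a<lo+20); 
    if w.sum()>10: print(lo,b[w].min().round(1),b[w].max().round(1),np.median(k[w,2]).round(4))
E
```

```text
t 6.87 p [ 0.4887 -0.2878  0.1636] jaw 87.85 F [ 0.54 -0.55 -0.08] w 0.327 j [ 0.06  0.4   0.52  1.79 -0.23  1.02  2.2 ]
d [0.21, 8.78, -1.64] turn -72.85
along [-123.2 -123.   191.7  193.1]
-120 -44.7 45.3 0.1178
-100 -44.5 45.3 0.1178
-80 -45.1 45.2 0.1178
-60 -44.6 45.2 0.1179
-40 -58.0 57.7 0.1243
-20 -62.5 62.5 0.1475
0 -62.8 61.9 0.1177
20 -58.1 58.9 0.118
40 -45.1 45.0 0.1179
60 -45.3 44.9 0.1183
80 -45.3 44.9 0.1178
100 -45.1 44.9 0.1185
120 -44.8 44.5 0.1195
140 -29.7 29.7 0.118
160 -30.0 29.7 0.118
180 -29.6 29.6 0.1178
```

Request:
arm_command(deltas=[{"xyz": [0,2.4,-0.5],"turn": 7,"jaw": 215},{"xyz": [0,4.8,-1],"turn": 14,"jaw": 215},{"xyz": [0,7.2,-1.5],"turn": 21,"jaw": 215},{"xyz": [0,9.6,-2],"turn": 28,"jaw": 215},{"xyz": [0,12,-2],"turn": 35,"jaw": 215}])

```text
clock: 7.28
position: [0.4935, -0.167, 0.1845]
ee_rot: [-1.008, -2.968, 0.002]
force: [0.5, 0.4, 0.8]
width: 0.327
```

Request:
arm_command(deltas=[{"xyz": [0,0,0],"turn": 7,"jaw": 215},{"xyz": [0,0,0],"turn": 14,"jaw": 215},{"xyz": [0,0,0],"turn": 21,"jaw": 215},{"xyz": [0,0,0],"turn": 28,"jaw": 215},{"xyz": [0,0,0],"turn": 35,"jaw": 215}])

```text
clock: 7.7
position: [0.4934, -0.1668, 0.1845]
ee_rot: [-1.862, -2.523, 0.005]
force: [-0.9, -0.4, -0.5]
width: 0.328
```

```bash
python3 - <<'E'
from h import *
s=st(); go([0.5113,-0.0057,0.18],-19.2)
E
```

```text
t 7.7 p [ 0.4934 -0.1668  0.1845] jaw 17.15 F [-0.88 -0.38 -0.52] w 0.328 j [-0.4   0.35  0.82  1.89 -0.29  1.04  0.85]
d [14.86, 6.46, 0.46] turn 36.35
```

Request:
arm_command(deltas=[{"xyz": [3,1.3,0],"turn": 7.1,"jaw": 215},{"xyz": [6,2.6,0],"turn": 14.2,"jaw": 215},{"xyz": [9,3.9,0],"turn": 21.3,"jaw": 215},{"xyz": [12,5.2,0],"turn": 28.4,"jaw": 215},{"xyz": [14.8,6.4,0.2],"turn": 35.5,"jaw": 215}])

```text
clock: 8.12
position: [0.5109, -0.0046, 0.1828]
ee_rot: [-2.548, -1.829, 0.006]
force: [0.8, -0.8, -0.5]
width: 0.324
```

```bash
python3 - <<'E'
from h import *
s=st(); go([0.5113,-0.0057,0.13],-19.2);  d=snap('wrist','w7'); P=pts(d); Z=P[...,2]
b=d['frame'][...,::-1]; 
E
```

```text
t 8.12 p [ 0.5109 -0.0046  0.1828] jaw -18.66 F [ 0.85 -0.79 -0.47] w 0.324 j [-0.82  0.37  0.98  1.92 -0.36  1.05 -0.02]
d [-0.09, 0.11, 5.28] turn 0.54
```

View pics/w7.png

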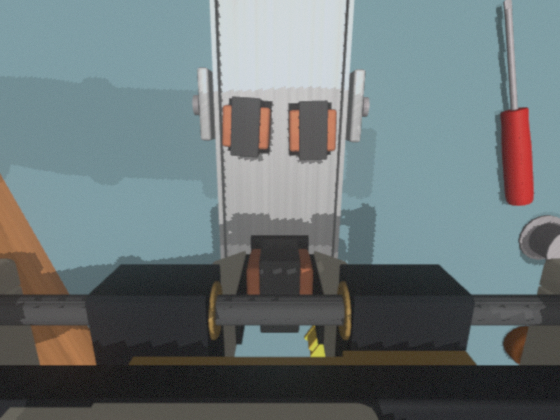

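The wrist view shows the spare over the tray's far end, with the two transformers clear ahead at (247,127) and (313,130). I'll lower it.

Request:
arm_command(deltas=[{"xyz": [-0.1,0.1,1.5],"turn": 0.5,"jaw": 215},{"xyz": [-0.1,0.1,3.5],"turn": 0.5,"jaw": 215},{"xyz": [-0.1,0.1,5.5],"turn": 0.5,"jaw": 215},{"xyz": [-0.1,0.1,6.5],"turn": 0.5,"jaw": 215},{"xyz": [-0.1,0.1,6.6],"turn": 0.5,"jaw": 215}])

```text
clock: 8.58
position: [0.5101, 0.0021, 0.1138]
ee_rot: [-2.556, -1.809, 0.011]
force: [0.0, -1.0, -0.6]
width: 0.329
```

```bash
python3 - <<'E'
from h import *
s=st(); go([0.5113,-0.0057,0.101],-19.2);print(R.from_rotvec(s['ee_rot']).as_matrix()[:,2])
d=snap('wrist','w8'); P=pts(d)
E
```

```text
t 8.58 p [0.5101 0.0021 0.1138] jaw -19.42 F [ 0.02 -1.02 -0.58] w 0.329 j [-0.75  0.46  0.9   2.   -0.46  0.91  0.05]
d [-0.69, 0.39, 1.28] turn -0.22
[-0.01160402  0.00378406 -0.99992551]
```

Request:
arm_command(deltas=[{"xyz": [-0.3,0.2,0.2],"turn": 0,"jaw": 215},{"xyz": [-0.6,0.4,0.5],"turn": 0,"jaw": 215},{"xyz": [-0.6,0.4,0.8],"turn": 0,"jaw": 215},{"xyz": [-0.6,0.4,1.1],"turn": 0,"jaw": 215},{"xyz": [-0.6,0.4,1.2],"turn": 0,"jaw": 215}])

```text
clock: 9.05
position: [0.5124, -0.0052, 0.1027]
ee_rot: [-2.557, -1.809, 0.009]
force: [-1.1, 0.4, 0.1]
width: 0.326
```

```bash
python3 - <<'E'
from h import *
s=st(); go([0.5113,-0.0057,0.101],-19.2)
d=snap('wrist','w8'); P=pts(d)
E
```

```text
t 9.05 p [ 0.5124 -0.0052  0.1027] jaw -19.46 F [-1.14  0.42  0.07] w 0.326 j [-0.72  0.48  0.88  2.   -0.48  0.89  0.08]
d [-0.08, -0.09, 0.17] turn -0.26
```

View pics/w8.png

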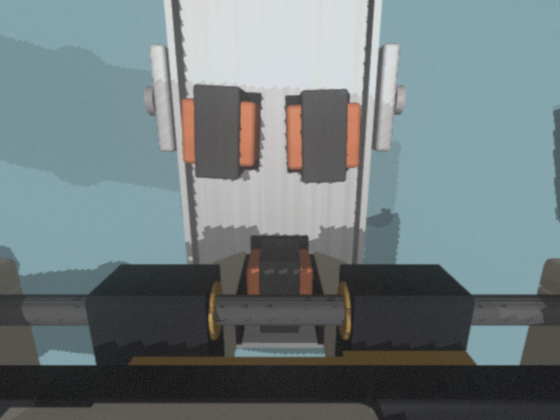

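Request:
arm_command(deltas=[{"xyz": [0,0,0.1],"turn": 0,"jaw": 215},{"xyz": [0,0,0.2],"turn": 0,"jaw": 215},{"xyz": [0,0,0.25],"turn": 0,"jaw": 215},{"xyz": [0,0,0.25],"turn": 0,"jaw": 215}])

```text
clock: 9.43
position: [0.5122, -0.005, 0.1]
ee_rot: [-2.557, -1.809, 0.01]
force: [-0.1, -0.3, -0.7]
width: 0.326
```

```bash
python3 - <<'E'
from h import *
s=st()
E
```

```text
t 9.43 p [ 0.5122 -0.005   0.1   ] jaw -19.45 F [-0.09 -0.27 -0.71] w 0.326 j [-0.72  0.49  0.88  2.   -0.49  0.89  0.09]
```

Request:
arm_command(deltas=[{"xyz": [0,0,0.05],"turn": 0,"jaw": 165},{"xyz": [0,0,0.05],"turn": 0,"jaw": 158},{"xyz": [0,0,0],"turn": 0,"jaw": 152},{"xyz": [0,0,0],"turn": 0,"jaw": 152},{"xyz": [0,0,0],"turn": 0,"jaw": 152}])

```text
clock: 9.85
position: [0.5123, -0.005, 0.1001]
ee_rot: [-2.557, -1.809, 0.01]
force: [-0.6, -0.3, -0.0]
width: 0.402
```

```bash
python3 - <<'E'
from h import *
s=st(); d=snap('wrist','w9')
E
```

```text
t 9.85 p [ 0.5123 -0.005   0.1001] jaw -19.44 F [-0.6  -0.33 -0.01] w 0.402 j [-0.72  0.49  0.88  2.   -0.49  0.89  0.09]
```

View pics/w9.png

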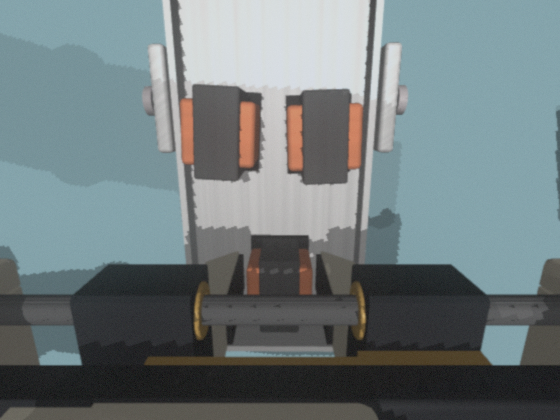

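Both fingers are clear of the spare. I'll raise straight up.

Request:
arm_command(deltas=[{"xyz": [0,0,-0.7],"turn": 0,"jaw": 152},{"xyz": [0,0,-1.5],"turn": 0,"jaw": 150},{"xyz": [0,0,-2.5],"turn": 0,"jaw": 150},{"xyz": [0,0,-4],"turn": 0,"jaw": 150},{"xyz": [0,0,-6],"turn": 0,"jaw": 150}])

```text
clock: 10.32
position: [0.5124, -0.0054, 0.1609]
ee_rot: [-2.557, -1.808, 0.011]
force: [-0.2, 1.3, 0.2]
width: 0.411
```

Request:
arm_command(deltas=[{"xyz": [0,0,-2],"turn": 0,"jaw": 255},{"xyz": [0,0,-4],"turn": 0,"jaw": 255},{"xyz": [0,0,-5],"turn": 0,"jaw": 255}])

```text
clock: 10.57
position: [0.5141, -0.0061, 0.2139]
ee_rot: [-2.559, -1.809, 0.007]
force: [1.0, 0.0, 0.6]
width: 0.246
```

```bash
python3 - <<'E'
from h import *
s=st(); d=snap('wrist','w10'); d=snap('top','t10'); snap('scene','s10'); P=pts(d)
b=cv2.imread('pics/s10.png')[100:260,210:420]; cv2.imwrite('pics/s10c.png',cv2.resize(b,None,fx=3.5,fy=3.5,interpolation=cv2.INTER_CUBIC))
E
```

```text
t 10.57 p [ 0.5141 -0.0061  0.2139] jaw -19.49 F [1.   0.03 0.65] w 0.246 j [-0.84  0.34  1.01  1.87 -0.33  1.12 -0.05]
```

View pics/w10.png

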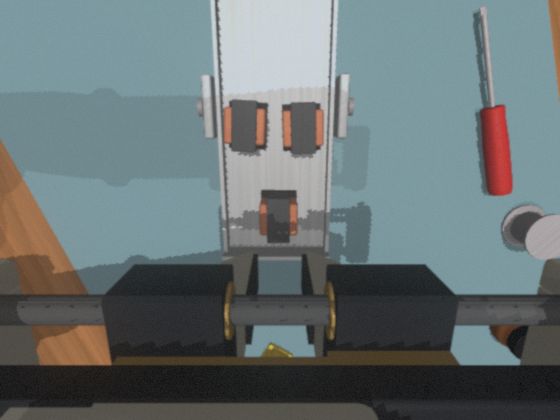

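View pics/s10c.png

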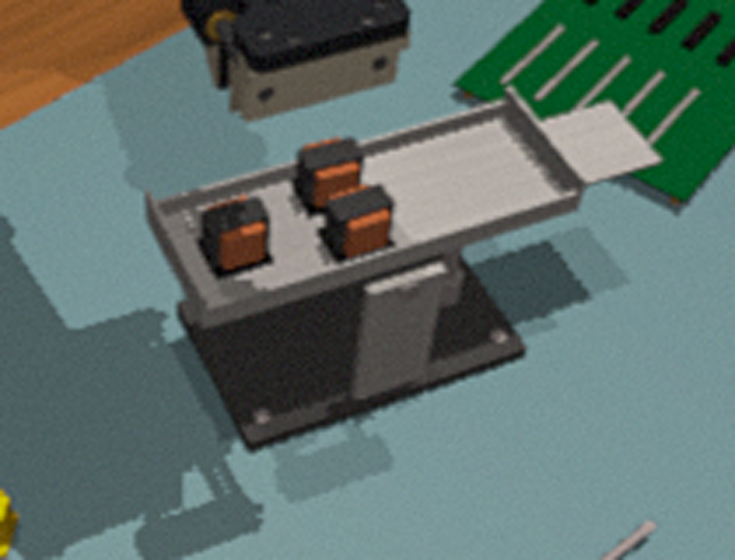

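The spare stands upright at the far end (wrist 279,215), behind the two others at (244,125) and (303,127). The tray is level. Next I'll move to the lip with the jaws shut.

```bash
python3 - <<'E'
from h import *
go([0.5972,0.2408,0.2139],-19.2)
E
```

```text
d [26.0, -0.29, -0.22] turn -0.24
```

Request:
arm_command(deltas=[{"xyz": [2.6,0,0],"turn": 0,"jaw": 255},{"xyz": [5.4,-0.1,0],"turn": 0,"jaw": 255},{"xyz": [8.6,-0.1,0],"turn": 0,"jaw": 255},{"xyz": [12,-0.2,0],"turn": 0,"jaw": 255},{"xyz": [15,-0.2,0],"turn": 0,"jaw": 255}])

```text
clock: 11.13
position: [0.5608, 0.139, 0.2101]
ee_rot: [-2.555, -1.809, 0.011]
force: [0.5, -0.9, -0.3]
width: 0.008
```

Request:
arm_command(deltas=[{"xyz": [3,0,0],"turn": 0,"jaw": 255},{"xyz": [6,0,1],"turn": 0,"jaw": 255},{"xyz": [9,0,2.5],"turn": 0,"jaw": 255},{"xyz": [10.6,0,4.5],"turn": 0,"jaw": 255},{"xyz": [10.9,0,6],"turn": 0,"jaw": 255}])

```text
clock: 11.55
position: [0.5953, 0.2463, 0.1463]
ee_rot: [-2.55, -1.815, 0.015]
force: [-0.9, 1.0, 0.1]
width: 0.006
```

```bash
python3 - <<'E'
from h import *
s=st(); go([0.5972,0.2408,0.105],-19.2); print(R.from_rotvec(s['ee_rot']).as_matrix()[:,2].round(4))
d=snap('wrist','w11')
E
```

```text
t 11.55 p [0.5953 0.2463 0.1463] jaw -19.11 F [-0.88  1.03  0.11] w 0.006 j [-1.    0.64  0.86  1.62 -0.53  1.14 -0.33]
d [-0.45, 0.42, 4.12] turn 0.09
[-0.015   0.0042 -0.9999]
```

View pics/w11.png

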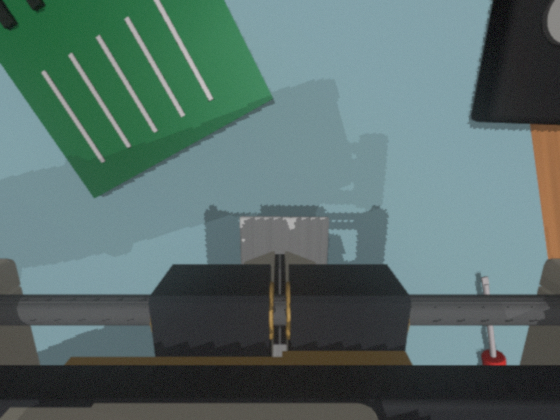

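Request:
arm_command(deltas=[{"xyz": [-0.3,0.3,1.5],"turn": 0,"jaw": 255},{"xyz": [-0.45,0.4,3],"turn": 0,"jaw": 255},{"xyz": [-0.45,0.4,3.8],"turn": 0,"jaw": 255},{"xyz": [-0.45,0.4,4.1],"turn": 0,"jaw": 255},{"xyz": [-0.45,0.4,4.1],"turn": 0,"jaw": 255}])

```text
clock: 12.02
position: [0.5948, 0.2377, 0.1024]
ee_rot: [-2.552, -1.811, 0.024]
force: [-0.3, -0.1, 0.2]
width: 0.006
```

```bash
cat >> h.py <<'E'
H=np.array([.5393,.0746]); E2=np.array([np.cos(np.radians(70.8)),np.sin(np.radians(70.8))])
def lipst(s=None):
    s=st(); p=s['position']; a=(p[:2]-H)@E2*1000; b=(p[:2]-H)@np.array([-E2[1],E2[0]])*1000
    zt=p[2]+0.026
    print('along %.1f lat %.1f tip z %.4f'%(a,b,zt), 'F|',np.linalg.norm(s['force']).round(2)); return s
def tgt(L,th,lat=0,dz=0,zoff=0.026):
    """TCP (reported) when finger inner edge(-9.5mm) sits on the lip at distance L at tilt th"""
    a=L*np.cos(th)+.008*np.sin(th); z=.110-L*np.sin(th)+.008*np.cos(th)
    xy=H+E2*(a+.0095)+np.array([-E2[1],E2[0]])*lat
    return [xy[0],xy[1],z-zoff+dz]
E
python3 - <<'E'
from h import *
s=lipst(); 
for th in (0,.05,.1,.15,.2): go(tgt(.168,th),-19.2)
E
```

```text
t 12.02 p [0.5948 0.2377 0.1024] jaw -19.28 F [-0.3 -0.1  0.2] w 0.006 j [-0.97  0.68  0.83  1.67 -0.57  1.07 -0.29]
along 172.2 lat 1.3 tip z 0.1284 F| 0.38
d [0.53, 0.14, 1.04] turn -0.08
d [0.56, 0.16, 1.88] turn -0.08
d [0.54, 0.18, 2.72] turn -0.08
d [0.48, 0.19, 3.56] turn -0.08
d [0.37, 0.21, 4.39] turn -0.08
```

Request:
arm_command(deltas=[{"xyz": [0.3,0.1,0.3],"turn": 0,"jaw": 255},{"xyz": [0.5,0.15,0.6],"turn": 0,"jaw": 255},{"xyz": [0.5,0.15,0.8],"turn": 0,"jaw": 255},{"xyz": [0.5,0.15,1.0],"turn": 0,"jaw": 255},{"xyz": [0.5,0.15,1.2],"turn": 0,"jaw": 255}])

```text
clock: 12.43
position: [0.5978, 0.2421, 0.0905]
ee_rot: [-2.552, -1.811, 0.023]
force: [0.1, 0.5, 2.2]
width: 0.004
```

```bash
python3 - <<'E'
from h import *
s=lipst(); 
for th in (0,.05,.1,.15,.2): go(tgt(.168,th),-19.2)
E
```

```text
t 12.43 p [0.5978 0.2421 0.0905] jaw -19.26 F [0.11 0.54 2.23] w 0.004 j [-0.96  0.7   0.82  1.67 -0.58  1.05 -0.29]
along 177.4 lat -0.1 tip z 0.1165 F| 2.29
d [0.01, -0.02, -0.15] turn -0.06
d [0.03, -0.0, 0.69] turn -0.06
d [0.01, 0.01, 1.53] turn -0.06
d [-0.05, 0.03, 2.37] turn -0.06
d [-0.15, 0.04, 3.21] turn -0.06
```

Contact came at 2.2 N at the expected height, which confirms the 26 mm offset. Now I'll press down slowly along the arc.

Request:
arm_command(deltas=[{"xyz": [0,0,0.4],"turn": 0,"jaw": 255},{"xyz": [0,0,0.8],"turn": 0,"jaw": 255},{"xyz": [0,0,1.2],"turn": 0,"jaw": 255},{"xyz": [0,0,1.6],"turn": 0,"jaw": 255},{"xyz": [0,0,2.0],"turn": 0,"jaw": 255}])

```text
clock: 12.85
position: [0.5976, 0.242, 0.0702]
ee_rot: [-2.552, -1.811, 0.023]
force: [0.7, 0.5, 1.3]
width: 0.004
```

```bash
python3 - <<'E'
from h import *
s=lipst(); 
for th in (.15,.2,.25,.3,.35): go(tgt(.168,th),-19.2)
E
```

```text
t 12.85 p [0.5976 0.242  0.0702] jaw -19.27 F [0.66 0.55 1.32] w 0.004 j [-0.96  0.72  0.81  1.69 -0.6   1.02 -0.27]
along 177.2 lat 0.0 tip z 0.0962 F| 1.58
d [-0.04, 0.01, 0.34] turn -0.07
d [-0.15, 0.02, 1.17] turn -0.07
d [-0.29, 0.04, 2.0] turn -0.07
d [-0.48, 0.05, 2.82] turn -0.07
d [-0.7, 0.07, 3.63] turn -0.07
```

Request:
arm_command(deltas=[{"xyz": [-0.05,0,0.4],"turn": 0,"jaw": 255},{"xyz": [-0.1,0,0.8],"turn": 0,"jaw": 255},{"xyz": [-0.15,0,1.1],"turn": 0,"jaw": 255},{"xyz": [-0.2,0,1.4],"turn": 0,"jaw": 255},{"xyz": [-0.25,0,1.7],"turn": 0,"jaw": 255}])

```text
clock: 13.27
position: [0.5965, 0.2398, 0.053]
ee_rot: [-2.552, -1.812, 0.022]
force: [0.4, 0.3, 2.6]
width: 0.004
```

```bash
python3 - <<'E'
from h import *
s=lipst(); 
for th in (.2,.25,.3,.35,.4): go(tgt(.168,th),-19.2)
E
```

```text
t 13.27 p [0.5965 0.2398 0.053 ] jaw -19.26 F [0.36 0.31 2.64] w 0.004 j [-0.95  0.74  0.79  1.71 -0.62  0.98 -0.25]
along 174.8 lat 0.3 tip z 0.0790 F| 2.68
d [0.09, 0.02, -0.55] turn -0.06
d [-0.05, 0.04, 0.28] turn -0.06
d [-0.24, 0.05, 1.1] turn -0.06
d [-0.46, 0.07, 1.91] turn -0.06
d [-0.73, 0.08, 2.71] turn -0.06
```

Request:
arm_command(deltas=[{"xyz": [-0.05,0,0.2],"turn": 0,"jaw": 255},{"xyz": [-0.1,0,0.4],"turn": 0,"jaw": 255},{"xyz": [-0.15,0,0.6],"turn": 0,"jaw": 255},{"xyz": [-0.2,0,0.8],"turn": 0,"jaw": 255},{"xyz": [-0.25,0,1.0],"turn": 0,"jaw": 255}])

```text
clock: 13.68
position: [0.5955, 0.2374, 0.0429]
ee_rot: [-2.552, -1.811, 0.022]
force: [0.6, 1.7, 2.8]
width: 0.006
```

Request:
arm_command(deltas=[{"xyz": [-0.05,0,0.15],"turn": 0,"jaw": 255},{"xyz": [-0.1,0,0.3],"turn": 0,"jaw": 255},{"xyz": [-0.13,0,0.45],"turn": 0,"jaw": 255},{"xyz": [-0.17,0,0.6],"turn": 0,"jaw": 255}])

```text
clock: 14.02
position: [0.5945, 0.2356, 0.0366]
ee_rot: [-2.552, -1.811, 0.023]
force: [-0.1, 0.1, 1.9]
width: 0.002
```

```bash
python3 - <<'E'
from h import *
s=lipst(); 
for th in (.3,.35,.4,.45,.5): go(tgt(.168,th),-19.2)
E
```

```text
t 14.02 p [0.5945 0.2356 0.0366] jaw -19.26 F [-0.12  0.12  1.88] w 0.002 j [-0.93  0.75  0.78  1.73 -0.64  0.95 -0.23]
along 170.3 lat 0.8 tip z 0.0626 F| 1.89
d [0.21, 0.07, -0.54] turn -0.06
d [-0.02, 0.08, 0.27] turn -0.06
d [-0.28, 0.1, 1.07] turn -0.06
d [-0.59, 0.11, 1.85] turn -0.06
d [-0.94, 0.13, 2.62] turn -0.06
```

Request:
arm_command(deltas=[{"xyz": [-0.02,0,0.06],"turn": 0,"jaw": 255},{"xyz": [-0.04,0,0.12],"turn": 0,"jaw": 255},{"xyz": [-0.04,0,0.12],"turn": 0,"jaw": 255}])

```text
clock: 14.27
position: [0.5942, 0.2351, 0.0352]
ee_rot: [-2.552, -1.811, 0.023]
force: [1.0, 0.2, 1.2]
width: 0.007
```

Request:
arm_command(deltas=[{"xyz": [-0.02,0,0.06],"turn": 0,"jaw": 255},{"xyz": [-0.04,0,0.12],"turn": 0,"jaw": 255},{"xyz": [-0.04,0,0.12],"turn": 0,"jaw": 255}])

```text
clock: 14.52
position: [0.5941, 0.2347, 0.034]
ee_rot: [-2.552, -1.811, 0.023]
force: [0.6, 0.5, 1.5]
width: 0.007
```

Request:
arm_command(deltas=[{"xyz": [-0.02,0,0.06],"turn": 0,"jaw": 255},{"xyz": [-0.04,0,0.12],"turn": 0,"jaw": 255},{"xyz": [-0.04,0,0.12],"turn": 0,"jaw": 255}])

```text
clock: 14.77
position: [0.5939, 0.2343, 0.0327]
ee_rot: [-2.552, -1.811, 0.023]
force: [0.5, 0.4, 0.5]
width: 0.003
```

Request:
arm_command(deltas=[{"xyz": [-0.02,0,0.06],"turn": 0,"jaw": 255},{"xyz": [-0.04,0,0.12],"turn": 0,"jaw": 255},{"xyz": [-0.04,0,0.12],"turn": 0,"jaw": 255}])

```text
clock: 15.02
position: [0.5937, 0.2339, 0.0314]
ee_rot: [-2.552, -1.811, 0.024]
force: [0.6, 0.8, 1.1]
width: 0.005
```

```bash
python3 - <<'E'
from h import *
s=lipst(); d=snap('scene','s12')
b=cv2.imread('pics/s12.png')[90:260,210:450]; cv2.imwrite('pics/s12c.png',cv2.resize(b,None,fx=3.3,fy=3.3,interpolation=cv2.INTER_CUBIC))
E
```

```text
t 15.02 p [0.5937 0.2339 0.0314] jaw -19.27 F [0.63 0.76 1.13] w 0.005 j [-0.93  0.76  0.77  1.73 -0.64  0.94 -0.23]
along 168.3 lat 1.0 tip z 0.0574 F| 1.5
```

View pics/s12c.png

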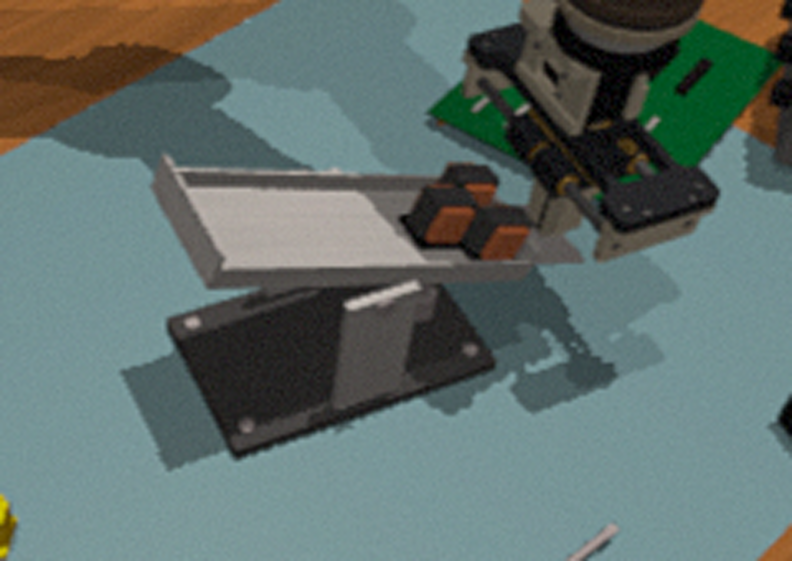

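All three have slid to the lip end, near (445–505,190–235) in the enlarged view, and are upright. The stop isn't reached yet, so I'll keep feeling for it.

Request:
arm_command(deltas=[{"xyz": [-0.03,-0.02,0.07],"turn": 0,"jaw": 255},{"xyz": [-0.05,-0.03,0.13],"turn": 0,"jaw": 255},{"xyz": [-0.05,-0.03,0.13],"turn": 0,"jaw": 255}])

```text
clock: 15.32
position: [0.5932, 0.2335, 0.03]
ee_rot: [-2.552, -1.811, 0.024]
force: [0.8, 1.3, 1.5]
width: 0.004
```

Request:
arm_command(deltas=[{"xyz": [-0.03,-0.02,0.07],"turn": 0,"jaw": 255},{"xyz": [-0.05,-0.03,0.13],"turn": 0,"jaw": 255},{"xyz": [-0.05,-0.03,0.13],"turn": 0,"jaw": 255}])

```text
clock: 15.57
position: [0.5926, 0.233, 0.0286]
ee_rot: [-2.552, -1.811, 0.024]
force: [1.2, 1.0, 0.7]
width: 0.003
```

Request:
arm_command(deltas=[{"xyz": [-0.03,0,0.07],"turn": 0,"jaw": 255},{"xyz": [-0.05,0,0.13],"turn": 0,"jaw": 255},{"xyz": [-0.05,0,0.13],"turn": 0,"jaw": 255}])

```text
clock: 15.82
position: [0.5923, 0.2325, 0.0271]
ee_rot: [-2.552, -1.811, 0.024]
force: [1.1, 1.9, 1.0]
width: 0.007
```

Request:
arm_command(deltas=[{"xyz": [-0.03,0,0.07],"turn": 0,"jaw": 255},{"xyz": [-0.05,0,0.13],"turn": 0,"jaw": 255},{"xyz": [-0.05,0,0.13],"turn": 0,"jaw": 255}])

```text
clock: 16.07
position: [0.592, 0.232, 0.0257]
ee_rot: [-2.552, -1.811, 0.024]
force: [1.0, 0.2, 1.4]
width: 0.008
```

Request:
arm_command(deltas=[{"xyz": [-0.03,0,0.07],"turn": 0,"jaw": 255},{"xyz": [-0.06,0,0.13],"turn": 0,"jaw": 255},{"xyz": [-0.06,0,0.13],"turn": 0,"jaw": 255}])

```text
clock: 16.32
position: [0.5917, 0.2314, 0.0243]
ee_rot: [-2.552, -1.811, 0.025]
force: [0.9, 1.9, 2.1]
width: 0.007
```

Request:
arm_command(deltas=[{"xyz": [-0.03,0,0.07],"turn": 0,"jaw": 255},{"xyz": [-0.06,0,0.13],"turn": 0,"jaw": 255},{"xyz": [-0.06,0,0.13],"turn": 0,"jaw": 255}])

```text
clock: 16.57
position: [0.5914, 0.2308, 0.0228]
ee_rot: [-2.552, -1.811, 0.025]
force: [1.1, 1.3, 0.9]
width: 0.008
```

```bash
python3 - <<'E'
from h import *
s=lipst(); 
for th in (.4,.45,.5,.53): go(tgt(.168,th),-19.2)
E
```

```text
t 16.57 p [0.5914 0.2308 0.0228] jaw -19.29 F [1.12 1.3  0.94] w 0.008 j [-0.92  0.76  0.76  1.75 -0.65  0.93 -0.22]
along 164.6 lat 2.2 tip z 0.0488 F| 1.96
d [0.27, 0.21, -0.32] turn -0.09
d [-0.03, 0.22, 0.46] turn -0.09
d [-0.38, 0.24, 1.23] turn -0.09
d [-0.6, 0.25, 1.68] turn -0.09
```

Request:
arm_command(deltas=[{"xyz": [-0.03,0.03,0.07],"turn": 0,"jaw": 255},{"xyz": [-0.06,0.03,0.13],"turn": 0,"jaw": 255},{"xyz": [-0.06,0.03,0.13],"turn": 0,"jaw": 255}])

```text
clock: 16.82
position: [0.5913, 0.2302, 0.0214]
ee_rot: [-2.552, -1.811, 0.025]
force: [1.1, 1.3, 3.3]
width: 0.005
```

Request:
arm_command(deltas=[{"xyz": [-0.03,0.03,0.07],"turn": 0,"jaw": 255},{"xyz": [-0.06,0.03,0.13],"turn": 0,"jaw": 255},{"xyz": [-0.06,0.03,0.13],"turn": 0,"jaw": 255}])

```text
clock: 17.07
position: [0.5916, 0.23, 0.0205]
ee_rot: [-2.551, -1.811, 0.024]
force: [-0.4, 2.8, 6.6]
width: 0.005
```

The stop is felt, with force up to about 7 N at a reported z of 20.5 mm. I'll build up gently to about 10 N.

Request:
arm_command(deltas=[{"xyz": [-0.01,0,0.05],"turn": 0,"jaw": 255},{"xyz": [-0.02,0,0.08],"turn": 0,"jaw": 255},{"xyz": [-0.02,0,0.08],"turn": 0,"jaw": 255}])

```text
clock: 17.32
position: [0.5919, 0.2302, 0.0203]
ee_rot: [-2.551, -1.811, 0.022]
force: [-0.7, 2.5, 7.9]
width: 0.008
```

Request:
arm_command(deltas=[{"xyz": [-0.01,0,0.09],"turn": 0,"jaw": 255},{"xyz": [-0.02,0,0.1],"turn": 0,"jaw": 255},{"xyz": [-0.02,0,0.1],"turn": 0,"jaw": 255}])

```text
clock: 17.57
position: [0.5924, 0.2305, 0.02]
ee_rot: [-2.55, -1.811, 0.02]
force: [-1.3, 3.0, 7.5]
width: 0.007
```

Request:
arm_command(deltas=[{"xyz": [-0.04,0,0.11],"turn": 0,"jaw": 255},{"xyz": [-0.04,0,0.11],"turn": 0,"jaw": 255},{"xyz": [-0.04,0,0.11],"turn": 0,"jaw": 255},{"xyz": [-0.04,0,0.11],"turn": 0,"jaw": 255},{"xyz": [-0.04,0,0.11],"turn": 0,"jaw": 255}])

```text
clock: 17.98
position: [0.5929, 0.2307, 0.0197]
ee_rot: [-2.55, -1.811, 0.017]
force: [0.8, 2.6, 8.0]
width: 0.004
```

```bash
python3 - <<'E'
from h import *
s=lipst(); d=snap('scene','s13')
b=cv2.imread('pics/s13.png')[90:260,210:450]; cv2.imwrite('pics/s13c.png',cv2.resize(b,None,fx=3.3,fy=3.3,interpolation=cv2.INTER_CUBIC)); lipst()
E
```

```text
t 17.98 p [0.5929 0.2307 0.0197] jaw -19.23 F [0.78 2.56 8.02] w 0.004 j [-0.92  0.76  0.76  1.75 -0.66  0.92 -0.21]
along 165.1 lat 0.7 tip z 0.0457 F| 8.45
t 18.03 p [0.5929 0.2307 0.0197] jaw -19.23 F [-1.4   2.55  9.19] w 0.004 j [-0.92  0.76  0.76  1.75 -0.66  0.92 -0.21]
along 165.1 lat 0.7 tip z 0.0457 F| 9.65
```

View pics/s13c.png

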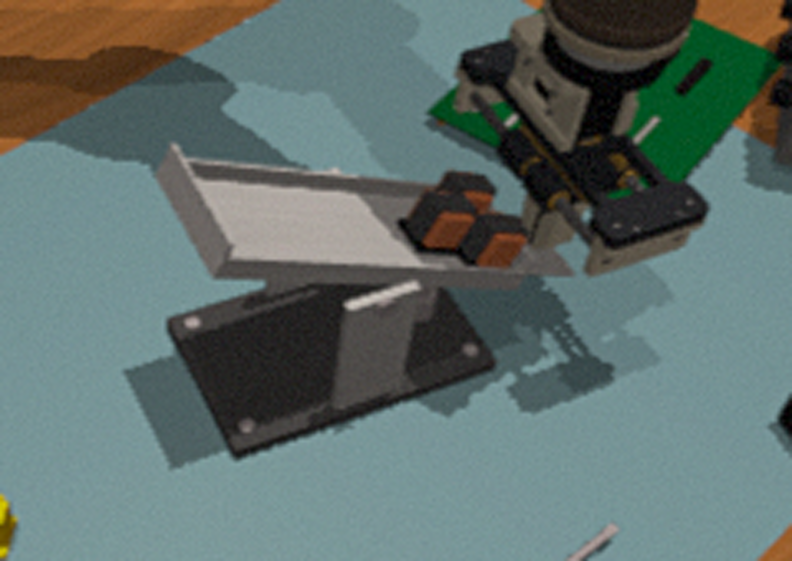

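The tray is held on the stop at about 9 N and all three transformers are at the lip end. I'll keep a steady push for over a second.

Request:
arm_command(deltas=[{"xyz": [-0.04,0,0.12],"turn": 0,"jaw": 255},{"xyz": [-0.04,0,0.12],"turn": 0,"jaw": 255},{"xyz": [-0.04,0,0.12],"turn": 0,"jaw": 255},{"xyz": [-0.04,0,0.12],"turn": 0,"jaw": 255},{"xyz": [-0.04,0,0.12],"turn": 0,"jaw": 255}])

```text
clock: 18.45
position: [0.5935, 0.2311, 0.0194]
ee_rot: [-2.549, -1.812, 0.014]
force: [-0.8, 3.0, 9.8]
width: 0.001
```

Request:
arm_command(deltas=[{"xyz": [-0.04,0,0.12],"turn": 0,"jaw": 255},{"xyz": [-0.04,0,0.12],"turn": 0,"jaw": 255},{"xyz": [-0.04,0,0.12],"turn": 0,"jaw": 255},{"xyz": [-0.04,0,0.12],"turn": 0,"jaw": 255},{"xyz": [-0.04,0,0.12],"turn": 0,"jaw": 255}])

```text
clock: 18.87
position: [0.5942, 0.2314, 0.0191]
ee_rot: [-2.549, -1.812, 0.011]
force: [-0.5, 2.7, 10.3]
width: 0.002
```

Request:
arm_command(deltas=[{"xyz": [-0.04,0,0.12],"turn": 0,"jaw": 255},{"xyz": [-0.04,0,0.12],"turn": 0,"jaw": 255},{"xyz": [-0.04,0,0.12],"turn": 0,"jaw": 255},{"xyz": [-0.04,0,0.12],"turn": 0,"jaw": 255},{"xyz": [-0.04,0,0.12],"turn": 0,"jaw": 255}])

```text
clock: 19.28
position: [0.5949, 0.2318, 0.0189]
ee_rot: [-2.548, -1.812, 0.008]
force: [-0.9, 3.1, 9.5]
width: 0.005
```

```bash
python3 - <<'E'
from h import *
s=lipst(); 
for th in (.43,.4,.35,.3,.25): go(tgt(.168,th),-19.2)
E
```

```text
t 19.28 p [0.5949 0.2318 0.0189] jaw -19.16 F [-0.89  3.1   9.47] w 0.005 j [-0.92  0.76  0.75  1.75 -0.66  0.91 -0.21]
along 166.7 lat -0.8 tip z 0.0449 F| 10.0
d [-0.12, -0.08, -0.23] turn 0.04
d [0.07, -0.09, -0.7] turn 0.04
d [0.34, -0.1, -1.5] turn 0.04
d [0.57, -0.11, -2.31] turn 0.04
d [0.77, -0.12, -3.12] turn 0.04
```

It held at 8.5 to 10.7 N for over 1.2 s. Now I'll ease up slowly along the arc.

Request:
arm_command(deltas=[{"xyz": [0,0,-0.1],"turn": 0,"jaw": 255},{"xyz": [0.05,0,-0.4],"turn": 0,"jaw": 255},{"xyz": [0.15,0,-0.7],"turn": 0,"jaw": 255},{"xyz": [0.25,-0.05,-1.0],"turn": 0,"jaw": 255},{"xyz": [0.3,-0.05,-1.3],"turn": 0,"jaw": 255}])

```text
clock: 19.7
position: [0.5955, 0.2347, 0.0321]
ee_rot: [-2.549, -1.812, 0.008]
force: [-0.4, -0.4, 1.5]
width: 0.005
```

```bash
python3 - <<'E'
from h import *
s=lipst(); 
for th in (.35,.3,.25,.2): go(tgt(.168,th),-19.2)
E
```

```text
t 19.7 p [0.5955 0.2347 0.0321] jaw -19.16 F [-0.41 -0.36  1.55] w 0.005 j [-0.93  0.75  0.77  1.74 -0.65  0.93 -0.22]
along 169.7 lat -0.5 tip z 0.0581 F| 1.64
d [0.04, -0.05, -0.18] turn 0.04
d [0.27, -0.06, -0.99] turn 0.04
d [0.47, -0.07, -1.8] turn 0.04
d [0.62, -0.09, -2.63] turn 0.04
```

Contact is still there at about 1.5 N, so I'll go on.

Request:
arm_command(deltas=[{"xyz": [0.08,0,-0.3],"turn": 0,"jaw": 255},{"xyz": [0.16,0,-0.6],"turn": 0,"jaw": 255},{"xyz": [0.24,-0.05,-0.9],"turn": 0,"jaw": 255},{"xyz": [0.32,-0.05,-1.2],"turn": 0,"jaw": 255},{"xyz": [0.4,-0.05,-1.5],"turn": 0,"jaw": 255}])

```text
clock: 20.12
position: [0.5965, 0.2384, 0.0474]
ee_rot: [-2.549, -1.812, 0.008]
force: [0.3, 0.2, 2.6]
width: 0.005
```

Request:
arm_command(deltas=[{"xyz": [0.06,0,-0.3],"turn": 0,"jaw": 255},{"xyz": [0.12,0,-0.6],"turn": 0,"jaw": 255},{"xyz": [0.18,0,-0.9],"turn": 0,"jaw": 255},{"xyz": [0.24,0,-1.2],"turn": 0,"jaw": 255},{"xyz": [0.28,0,-1.5],"turn": 0,"jaw": 255}])

```text
clock: 20.53
position: [0.5975, 0.2409, 0.0627]
ee_rot: [-2.549, -1.812, 0.009]
force: [0.5, -0.1, 1.1]
width: 0.006
```

```bash
python3 - <<'E'
from h import *
s=lipst(); 
for th in (.15,.1,.05,0): go(tgt(.168,th),-19.2)
E
```

```text
t 20.53 p [0.5975 0.2409 0.0627] jaw -19.17 F [ 0.45 -0.09  1.15] w 0.006 j [-0.95  0.72  0.8   1.7  -0.61  0.99 -0.26]
along 176.2 lat -0.3 tip z 0.0887 F| 1.24
d [0.06, -0.04, -0.41] turn 0.03
d [0.13, -0.05, -1.25] turn 0.03
d [0.16, -0.06, -2.09] turn 0.03
d [0.14, -0.07, -2.93] turn 0.03
```

Request:
arm_command(deltas=[{"xyz": [0.03,0,-0.3],"turn": 0,"jaw": 255},{"xyz": [0.06,0,-0.6],"turn": 0,"jaw": 255},{"xyz": [0.1,0,-0.9],"turn": 0,"jaw": 255},{"xyz": [0.12,0,-1.2],"turn": 0,"jaw": 255},{"xyz": [0.14,0,-1.5],"turn": 0,"jaw": 255}])

```text
clock: 20.95
position: [0.5981, 0.2421, 0.0779]
ee_rot: [-2.549, -1.812, 0.009]
force: [-0.1, -0.8, 0.8]
width: 0.007
```

Request:
arm_command(deltas=[{"xyz": [0,0,-0.2],"turn": 0,"jaw": 255},{"xyz": [0,0,-0.4],"turn": 0,"jaw": 255},{"xyz": [0,0,-0.6],"turn": 0,"jaw": 255},{"xyz": [0,0,-0.8],"turn": 0,"jaw": 255},{"xyz": [0,0,-0.95],"turn": 0,"jaw": 255}])

```text
clock: 21.37
position: [0.5983, 0.242, 0.0876]
ee_rot: [-2.549, -1.812, 0.009]
force: [0.3, 0.1, -0.1]
width: 0.005
```

```bash
python3 - <<'E'
from h import *
s=lipst(); 
for th in (.05,0): go(tgt(.168,th),-19.2)
E
```

```text
t 21.37 p [0.5983 0.242  0.0876] jaw -19.17 F [ 0.32  0.08 -0.06] w 0.005 j [-0.96  0.7   0.82  1.68 -0.59  1.04 -0.28]
along 177.4 lat -0.6 tip z 0.1136 F| 0.34
d [0.02, -0.06, 0.4] turn 0.03
d [0.01, -0.07, -0.44] turn 0.03
```

Request:
arm_command(deltas=[{"xyz": [0,0,-0.1],"turn": 0,"jaw": 255},{"xyz": [0,0,-0.2],"turn": 0,"jaw": 255},{"xyz": [0,0,-0.3],"turn": 0,"jaw": 255},{"xyz": [0,0,-0.4],"turn": 0,"jaw": 255},{"xyz": [0,0,-0.5],"turn": 0,"jaw": 255}])

```text
clock: 21.78
position: [0.5982, 0.2419, 0.0926]
ee_rot: [-2.549, -1.812, 0.009]
force: [-0.1, -0.3, -1.0]
width: 0.003
```

Request:
arm_command(deltas=[{"xyz": [0,0,-0.1],"turn": 0,"jaw": 255},{"xyz": [0,0,-0.2],"turn": 0,"jaw": 255},{"xyz": [0,0,-0.3],"turn": 0,"jaw": 255},{"xyz": [0,0,-0.4],"turn": 0,"jaw": 255},{"xyz": [0,0,-0.5],"turn": 0,"jaw": 255}])

```text
clock: 22.2
position: [0.5984, 0.2418, 0.0977]
ee_rot: [-2.549, -1.812, 0.009]
force: [-0.5, 0.9, -0.4]
width: 0.006
```

```bash
python3 - <<'E'
from h import *
s=lipst(); d=snap('scene','s14')
b=cv2.imread('pics/s14.png')[90:260,210:450]; cv2.imwrite('pics/s14c.png',cv2.resize(b,None,fx=3.3,fy=3.3,interpolation=cv2.INTER_CUBIC))
E
```

```text
t 22.2 p [0.5984 0.2418 0.0977] jaw -19.17 F [-0.49  0.91 -0.38] w 0.006 j [-0.97  0.69  0.83  1.67 -0.58  1.05 -0.28]
along 177.3 lat -0.8 tip z 0.1237 F| 1.1
```

View pics/s14c.png

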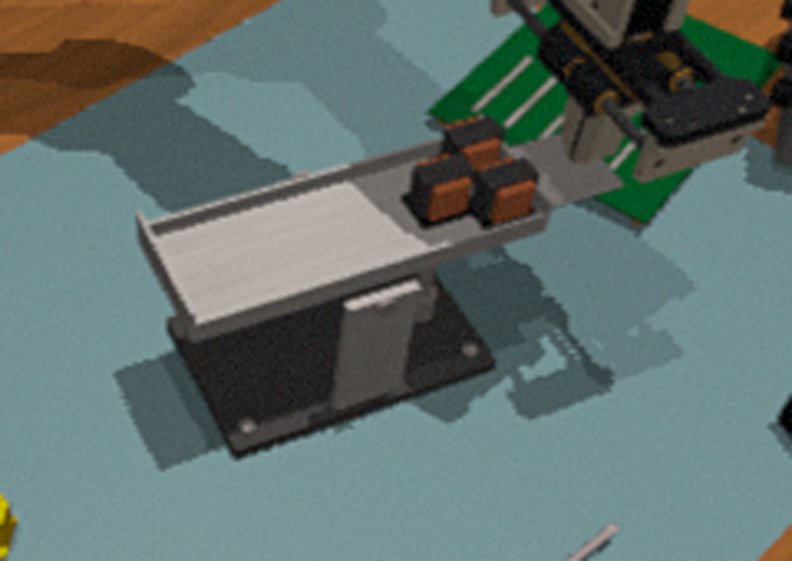

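The tray looks level again, with all three upright at the lip end. I'll lift clear and check the tray's tilt and the positions.

Request:
arm_command(deltas=[{"xyz": [0,0,-1],"turn": 0,"jaw": 255},{"xyz": [1,0,-3.5],"turn": 0,"jaw": 255},{"xyz": [2,0,-6.5],"turn": 0,"jaw": 255},{"xyz": [3,0,-9],"turn": 0,"jaw": 255},{"xyz": [3,0,-9],"turn": 0,"jaw": 255}])

```text
clock: 22.67
position: [0.6125, 0.2719, 0.1939]
ee_rot: [-2.548, -1.816, -0.004]
force: [0.3, 0.7, 0.2]
width: 0.004
```

```bash
cat > chk.py <<'E'
from h import *
import sys
tag=sys.argv[1]
s=lipst(); d=snap('scene','sc'+tag); P=pts(d); t=snap('top','tp'+tag); Q=pts(t)
n=np.array([-E2[1],E2[0]])
for nm,P in (('scene',P),('top',Q)):
    a=(P[...,:2]-H)@E2*1000; b=(P[...,:2]-H)@n*1000; z=P[...,2]*1000
    m=(abs(b)<35)&(z>80)&(z<135)&(a>-112)&(a<40); A=np.c_[a[m],np.ones(m.sum())]; c=np.linalg.lstsq(A,z[m],rcond=None)[0]
    print(nm,'floor slope',c.round(4),m.sum())
    m=(abs(b)<42)&(z>138)&(z<165)&(a>-110)&(a<119)
    k=np.c_[a[m],b[m]]; top=z[m]>148
    if m.sum(): print('  blocks: along %.1f..%.1f lat %.1f..%.1f ztop %.1f'%(k[:,0].min(),k[:,0].max(),k[:,1].min(),k[:,1].max(),np.percentile(z[m],95)))
    core=(abs(b)<42)&(z>147.5)&(z<165)&(a>-110)&(a<119)
    nn,l,stt,cc=cv2.connectedComponentsWithStats(core.astype(np.uint8))
    for i in range(1,nn):
        if stt[i,4]>20: print('   comp',stt[i,4],np.nanmedian(a[l==i]).round(1),np.nanmedian(b[l==i]).round(1),np.nanmedian(z[l==i]).round(1))
t0=dict(np.load('top0.npz'))
df=np.abs(t['frame'].astype(int)-t0['frame'].astype(int)).sum(2); 
b=t['frame'][100:300,120:420,::-1]; cv2.imwrite('pics/tc'+tag+'.png',cv2.resize(b,None,fx=2.6,fy=2.6,interpolation=cv2.INTER_CUBIC))
E
python3 chk.py A
```

```text
t 22.67 p [0.6125 0.2719 0.1939] jaw -19.05 F [0.32 0.73 0.21] w 0.004 j [-1.01  0.63  0.88  1.51 -0.52  1.25 -0.38]
along 210.4 lat -4.3 tip z 0.2199 F| 0.82
scene floor slope [-6.000000e-04  1.180919e+02] 1666
  blocks: along 45.8..118.9 lat -41.3..37.4 ztop 153.0
   comp 146 99.9 20.3 151.4
   comp 326 81.7 -11.5 151.2
top floor slope [-1.900000e-03  1.175099e+02] 2111
  blocks: along 47.5..119.0 lat -35.4..36.7 ztop 154.4
   comp 357 84.1 -11.4 151.1
   comp 170 100.6 21.9 151.3
```

View pics/tcA.png

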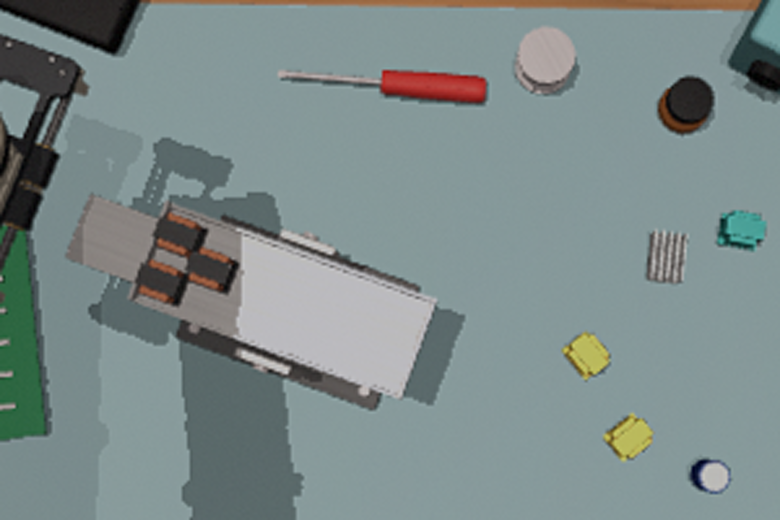

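The top view shows three upright transformers at the lip end, 47 to 119 mm past the hinge. The floor slope is about 0 and the bystanders are where they were. I'll let the arm settle, run one last check and hand in.

Request:
arm_command(deltas=[{"xyz": [0,0,0],"turn": 0,"jaw": 255},{"xyz": [0,0,0],"turn": 0,"jaw": 255},{"xyz": [0,0,0],"turn": 0,"jaw": 255},{"xyz": [0,0,0],"turn": 0,"jaw": 255},{"xyz": [0,0,0],"turn": 0,"jaw": 255}])

```text
clock: 23.18
position: [0.6098, 0.2695, 0.1889]
ee_rot: [-2.549, -1.813, 0.007]
force: [-1.0, 0.1, 0.3]
width: 0.009
```

```bash
python3 chk.py B; python3 - <<'E'
from h import *
a=dict(np.load('top0.npz'));b=dict(np.load('tpB.npz'))
for n,(u0,u1,v0,v1) in dict(cap=(382,408,270,296),hs=(364,388,184,212),spool=(312,348,104,140),jar=(368,400,122,156),driver=(222,312,118,145)).items():
    r=[]
    for d in (a,b):
        P=pts(d)[v0:v1,u0:u1]; k=P[P[...,2]>0.008]; r.append(k.mean(0)[:2])
    print(n,'moved mm',(np.linalg.norm(r[1]-r[0])*1000).round(1))
print(np.abs(observe()['dq']).max())
print(sign_off())
E
```

```text
t 23.18 p [0.6098 0.2695 0.1889] jaw -19.15 F [-0.98  0.12  0.33] w 0.009 j [-1.01  0.64  0.88  1.51 -0.52  1.24 -0.38]
along 207.3 lat -2.5 tip z 0.2149 F| 1.04
scene floor slope [-1.000000e-04  1.181254e+02] 1668
  blocks: along 45.5..118.8 lat -40.8..38.2 ztop 152.9
   comp 150 98.5 20.1 151.3
   comp 324 82.1 -12.0 151.2
top floor slope [2.700000e-03 1.175915e+02] 2113
  blocks: along 47.4..119.0 lat -35.7..36.6 ztop 154.3
   comp 167 99.8 -20.0 151.2
   comp 173 65.2 -2.5 151.0
   comp 158 101.2 22.1 151.2
cap moved mm 0.1
hs moved mm 0.2
spool moved mm 0.3
jar moved mm 0.1
driver moved mm 0.4
0.003387660717450517
the job is handed in; nothing more can be done
None
```

The job is done and handed in at about 23 s on the robot's clock. I stood the spare in the tray behind the other two and pressed the lip down until the tray met its stop, at about 0.43 rad by my estimate. The wrist force read about 8.5–10.7 N for over 1.2 s during the hold. I then eased the tray back up to level over about 2.5 s and lifted clear.

**Last checks:**
- **Transformers:** all three stand upright at the lip end, centres about 65, 100 and 101 mm past the hinge.
- **Tray:** the floor slope is below 0.003 rad.
- **Bystanders:** each moved by 0.4 mm or less, within measurement noise.
- **Robot:** it is clear of everything.

**What went wrong or disagreed:**
- **Fingertip height:** the real fingertips are about 26 mm higher than the reported TCP. The wrist depth image showed this, and the first touch on the lip confirmed it.
- **First grasp failed:** because of that offset, the fingers closed on top of the spare with about 10 N. The spare stayed upright and did not move noticeably, and the second grasp, with the height corrected, held.
- **Not measured directly:** tray speed and finger contact force were only inferred from arm motion and wrist force, which is noisy by about 1 N.

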